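# Tap a bowl true on the banding wheel

## Task

The clay bowl stands upside down on the banding wheel ready for its foot to be turned, but it is out of true and its high side rubs on the pointer of the wooden gauge. Turn the wheel slowly by its bat pins, feel for the place where it drags hardest, and let the wheel stand still for a moment with that high side right at the pointer. Then push the bowl gently across at its high side until it stands centred on the wheel and clears the pointer, without touching the gauge or its pointer or disturbing the other things on the bench.

Things in the scene. Friction and masses are not known exactly. Their poses are not given: they have to be found in the camera images.
- wheel_base: banding wheel: low cast foot fixed to the bench, carrying a round metal head 250 mm across and 12 mm thick whose upper face is 74 mm above the bench. On the head lies a round rubber pad (170 mm across, 3 mm thick) and on it stands the bowl; both turn with the head. Origin: on the wheel's vertical axis at bench height; it does not turn.
- wheel_top (a point): point on the wheel's axis at the head's upper face, inside the bowl; it does not turn. The bowl, of firm grey-brown clay, stands upside down on the pad, lower rim 77 mm above the bench: 130 mm across, wall upright for the lowest 26 mm, then curving in to a foot ring 74 mm across, 62 mm tall in all.
- wheel (a joint): turning angle of the wheel head (rad), growing anticlockwise seen from above; unlimited both ways. The free bearing takes about 0.05 N m (0.5 N at a pin) and the head stays where it is left. While the bowl rubs on the pointer the drag is higher: it rises soon to some 2 N at a pin where the bowl comes to touch, on to 4 or 5 N with the high side right at the pointer, and falls again alike.
- pin_a (a point): bat pin, one of two alike: upright steel peg 10 mm across that stands 12 mm up from the head, 105 mm from the axis. This point is the centre of its top end; it turns with the wheel. 30 to 40 mm of free room lie between a pin and the bowl.
- pin_b (a point): the other bat pin, opposite pin_a
- bowl (a joint): how far the bowl's axis stands off the wheel's (m): 0 centred, about 0.005 at the start, negative if pushed past. It tells how far, not which way: the high side differs each time and is found by feel. Stuck to the pad, the bowl shifts straight along the line from its high side to the wheel's axis under about 14 N (more if pushed askew) and stays where left. Over 22 N dents it.
- gauge: wooden turning gauge, fixed: foot block 100 x 130 x 18 mm and upright 18 mm square, 143 mm tall overall, standing 212 mm from the wheel's axis, with a clamp block that carries the pointer and an idle upper stick turned away from the wheel. Origin: on the wheel's axis at bench height; its x axis points level from there out to the upright, along the pointer.
- pointer_tip (a point): inner end of the gauge's pointer, a level wooden rod 8 mm thick running from the clamp block over the head towards the wheel's axis, 92 mm above the bench. It rests 68 mm from the axis (a centred bowl clears it by 3 mm). It is sprung: it gives outward once pressed with 3 N and presses back about 2 N harder per mm, 6 to 8 N at the high side. The rubbing is felt over some 50 degrees either way.
- loop_tool: bystander: loop tool with a wooden handle, 170 mm long, lying on the bench; origin under its middle
- needle_tool: bystander: needle tool with a wooden handle, 155 mm long, lying on the bench; origin under its middle
- wood_rib: bystander: flat wooden rib 125 x 50 x 6 mm; origin under its middle
- bulb: bystander: small clay slip bulb with a long spout, 56 mm across and 95 mm tall; origin at the centre of its underside
- cup_a: bystander: handleless dry clay cup, 76 mm across and 75 mm tall; origin at the centre of its underside
- cup_b: bystander: handleless clay cup, 72 mm across and 70 mm tall; origin at the centre of its underside
- glaze_jar: bystander: lidded glass jar, 70 mm across and 100 mm tall; origin at the centre of its underside

How it is judged:
By the outcome, as a careful person would: the job done as asked, in the order asked, and still so for the second after the job is handed in, with the robot touching nothing.
It also fails if it takes over 72 s, if anything falls off the work surface, if the arm or the gripper's body presses on something with over 40 N, if the wrist force passes 120 N, or if a joint passes its speed limit or range.

## Robot

A 7-joint arm with a two-finger parallel gripper is mounted at the origin on the work surface. World frame = base frame: x ahead of the robot, y to its left, z up, the work surface at z = 0. Lengths are in m, angles in degrees, forces in N, time in s.
With the tool pointing down it reaches from about 0.4 to 0.875 m from the base axis. Payload 6.5 kg.
Tool frame: the origin (TCP) lies at the very end of the fingers, on their centre line; the grasp point (between the pads) lies 19 mm behind it (r.grip_depth is the distance from the TCP to the grasp point, in m); z points along the fingers, y is the line along which they close (so a half turn about z gives the same grasp; the last joint's range is limited). The gripper opens to 85 mm and grips with 20 to 120 N. Pads are 22 mm wide; open, the fingers measure 114 mm over their backs; the gripper's body (76 mm by 85 mm) begins 54 mm behind the grasp point. The pads swing forward as they close: fully open they stand 13 mm farther back than shut.
Start: joints at [-67.391, 30.733, -0.252, 88.115, 0.149, 61.152, -4.079], TCP at [0.289, 0.582, 0.231] pointing down, gripper open.
Joint ranges: [-154.64, 154.64], [-21.42, 123.67], [-72.66, 72.17], [13.99, 137.28], [-74.86, 254.86], [10.95, 109.41], [-158.01, 158.01]. Speed limits (degrees/s): [136.94, 136.94, 180, 180, 180, 180, 180].

## Interface

Orientations are given as a 3x3 rotation matrix whose columns are the frame's x, y, z axes.
In Python, from bench import readout, viewer, r gives the robot as it stands.
- The arm moves only by the tool play_rows, never from a script. Its arguments are lists of equal length, an entry for each row: "translation": the shift along the tool's x, y, z in m, a list of three; "dr": the turn, a rotation vector about the tool's x, y, z in rad, a list of three; "jaw": the closure, from -1 (fully open) to 1 (shut), so that 0 is half open. A call has 1 to 20 rows; each row shifts and turns the commanded pose from where the row before left it, along the tool's axes as they then stand; what a row does not reach is not made up. A row lasts 1/12 s, in which the tool goes at most 41.7 mm and 7.16 degrees, less where a joint would pass 70% of its speed; a pose out of reach is approached as far as the arm can. A call with a gripper value outside its range is refused whole. The fingers move at their own pace and stop on an object; the grip force is fixed at half the most. Time passes only in rows, so rows that do not move let the fingers close. It gives the time, the measured TCP pose, the force, the opening and the grip force at its end, in the units of the state.
- readout.read_state(): the state, without advancing time (a new reading comes with each control period).
- viewer.capture(name): name is "scene" or "top" or "wrist"; returns the picture (384x512x3 uint8, red, green, blue); there is no depth.
- viewer.get_calibration(name): a dict with "fx", "fy", "cx", "cy" (pixels), "rvec" (rotation vector, rad) and "tvec" (3), from world to camera coordinates, as OpenCV has them. Camera axes: x right, y down, z forward; pixel columns grow to the right and rows downward; lengths in m; the calibration is good to about 2 mm. A picture is of the moment at which its call begins: read the wrist's pose just before it. get_calibration takes no time and is no camera call; for the wrist camera it gives the pose at the moment of the call.
- r.sign_off(): hands the job in; it is judged then, once.
The state is a dict: "t": time; "joints": joint angles; "qvel": joint speeds; "joint_efforts": joint torques, N m; "ee_pos": TCP position; "ee_rot": TCP orientation; "force": force on the tool from outside, world axes, zero at the start; "ft_torque": the same for the moment, N m; "width": finger opening in m; "gripper_force": force on a finger pad.
Only numpy, scipy, OpenCV 4.12 (cv2) and the standard library are available. Lean on these libraries where they do the work, as an engineer would, in place of code of your own. Each camera call takes 0.05 s, during which the arm holds its last target. There are 200 camera calls.

## Working session

There is one attempt and no reset: what is moved stays moved. The work goes in short steps, Python scripts to look and compute and a tool call to move; the robot and the scene stay as the last step left them, time stands still between calls to the robot, and variables do not carry over. Pictures are saved under pics/ and viewed, at most 10 in all, crops included, and the job is handed in when it is done.

Besides the shell and the picture viewer there is one more tool, called as name(argument=value, ...) on one line, values as JSON. play_rows: Moves the arm, as the interface text tells. Its arguments: {"type":"object","properties":{"translation":{"type":"array","items":{"type":"array","items":{"type":"number"}}},"dr":{"type":"array","items":{"type":"array","items":{"type":"number"}}},"jaw":{"type":"array","items":{"type":"number"}}},"required":["translation","dr","jaw"]}

```bash
mkdir -p pics; ls; python3 - <<'E'
from bench import readout, viewer, r
import cv2,numpy as np
for n in("top","scene"):
    im=viewer.capture(n); cv2.imwrite(f"pics/{n}0.png",cv2.resize(im[:,:,::-1],(800,600),interpolation=cv2.INTER_CUBIC)); np.save(f"{n}0.npy",im)
    print(n,viewer.get_calibration(n))
s=readout.read_state(); print(s)
E
```

```text
pics
top {'fx': 446.0948648441573, 'fy': 446.0948648441573, 'cx': 257.90244594139676, 'cy': 193.99393905411185, 'rvec': array([ 2.0307215 , -2.20379468,  0.22064089]), 'tvec': array([0.01146518, 0.56678612, 1.14206673])}
scene {'fx': 445.7335091276883, 'fy': 445.7335091276883, 'cx': 241.8448107120409, 'cy': 189.00555984197794, 'rvec': array([ 1.11025759,  2.40593217, -1.01972471]), 'tvec': array([ 0.37971759, -0.1952916 ,  1.55322771])}
{'t': 0.1, 'joints': array([-67.39018518,  30.77422177,  -0.25519143,  88.16585738,
         0.14724178,  61.15252467,  -4.0806439 ]), 'qvel': array([ 0.06750127, -0.02628035,  0.03752949, -0.12952791,  0.01257377,
        0.06031262, -0.00986655]), 'joint_efforts': array([ 2.32501858e-03, -5.84558737e+01,  1.05167158e+00, -2.59776235e+01,
        1.26395372e-02,  4.58257680e-03, -2.89593356e-05]), 'ee_pos': array([0.28877889, 0.58167722, 0.23048292]), 'ee_rot': array([[-8.95712175e-01,  4.44633885e-01, -6.39276794e-04],
       [ 4.44634336e-01,  8.95710958e-01, -1.47842947e-03],
       [-8.47526069e-05, -1.60849169e-03, -9.99998703e-01]]), 'force': array([ 0.29413865,  0.22029234, -0.07348487]), 'ft_torque': array([-0.00224395,  0.02162726,  0.05834024]), 'gripper_force': 0.0, 'width': 0.08566121421419044}
```

View pics/top0.png

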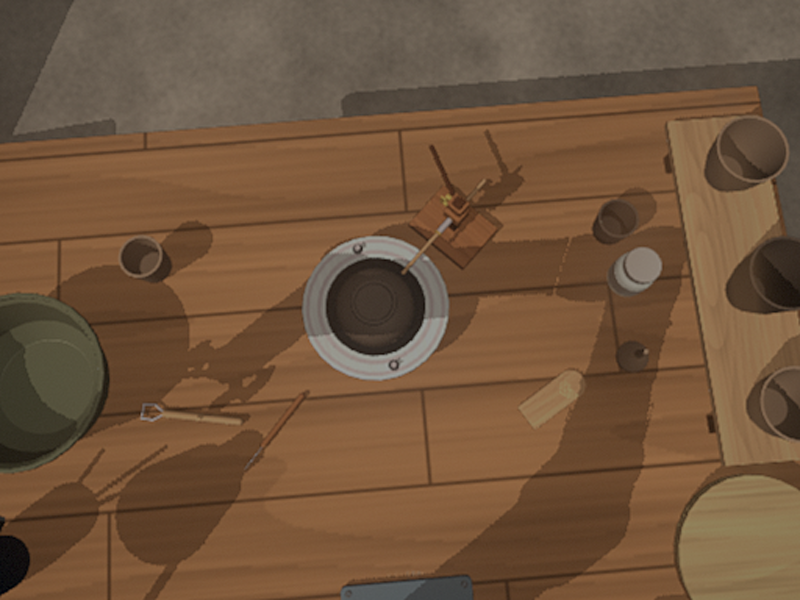

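View pics/scene0.png

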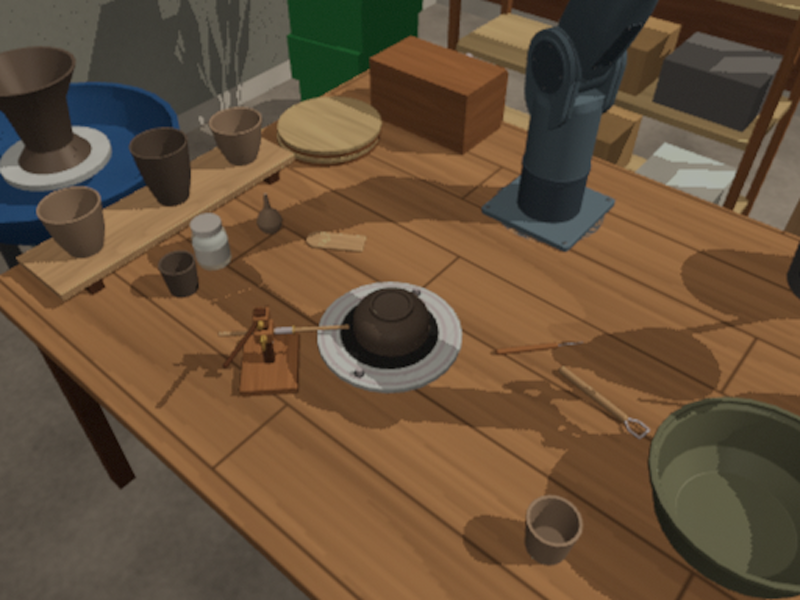

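The top view shows the wheel centre at about (376,308) on the 800-wide picture, pins at (358,248) and (395,365), and the pointer tip at about (404,272). The gauge lies up and to the right. Next I turn these into world positions.

```bash
cat > h.py <<'E'
import numpy as np,cv2
from bench import readout,viewer,r
def ray(c,px,z):
    R=cv2.Rodrigues(np.array(c['rvec']))[0];o=-R.T@np.array(c['tvec'])
    d=R.T@np.array([(px[0]-c['cx'])/c['fx'],(px[1]-c['cy'])/c['fy'],1.])
    return o+d*(z-o[2])/d[2]
def proj(c,P):
    K=np.array([[c['fx'],0,c['cx']],[0,c['fy'],c['cy']],[0,0,1.]])
    return cv2.projectPoints(np.array(P,float).reshape(-1,3),np.array(c['rvec']),np.array(c['tvec']),K,None)[0][:,0]
def fitcirc(p):
    A=np.c_[2*p,np.ones(len(p))];s=np.linalg.lstsq(A,(p**2).sum(1),rcond=None)[0]
    return s[:2],np.sqrt(s[2]+s[:2]@s[:2])
E
python3 - <<'E'
from h import *
im=np.load("top0.npy");c=viewer.get_calibration("top");k=512/800
hsv=cv2.cvtColor(im,cv2.COLOR_RGB2HSV)
m=((hsv[...,1]<45)&(hsv[...,2]>70)).astype(np.uint8);m[:140]=0;m[250:]=0;m[:,:180]=0;m[:,300:]=0
m=cv2.morphologyEx(m,cv2.MORPH_CLOSE,np.ones((3,3)))
cs=cv2.findContours(m,cv2.RETR_EXTERNAL,cv2.CHAIN_APPROX_NONE)[0];cn=max(cs,key=cv2.contourArea)[:,0]
P=np.array([ray(c,p,.074)[:2] for p in cn])
for i in range(4):
    ce,R=fitcirc(P);P=P[abs(np.linalg.norm(P-ce,axis=1)-R)<.004]
print("wheel",ce,R,len(P),len(cn))
for n,p,z in(("pinA",(358,248),.086),("pinB",(395,365),.086),("tip",(404,272),.092),("clamp",(449,222),.092),("post",(456,200),.143),("bowlfoot",(374,302),.139)):
    q=ray(c,np.array(p)*k,z)[:2];d=q-ce;print(n,q,np.linalg.norm(d),np.degrees(np.arctan2(d[1],d[0])))
for n,p in(("cup",(140,258)),("cupb",(617,220)),("jar",(637,270)),("bulb",(633,355)),("rib",(552,398)),("loop",(190,415)),("needle",(278,430))):
    print(n,ray(c,np.array(p)*k,0.03)[:2])
E
```

```text
wheel [0.56126401 0.01321631] 0.12274314359718243 262 271
pinA [0.66183996 0.03424818] 0.10275145924383752 11.811168306248211
pinB [ 0.45729285 -0.01280252] 0.10717733587101325 -165.95024916568846
tip [ 0.61191376 -0.04037278] 0.07373728990415485 -46.61520770182041
clamp [ 0.69335383 -0.12424333] 0.19063807331651095 -46.14126544503525
post [ 0.71368054 -0.13447779] 0.2122365308711188 -44.09848923291035
bowlfoot [0.55482072 0.01251602] 0.006481235059906357 -173.7971280614258
cup [0.6915428  0.42571038]
cupb [ 0.6922022 -0.4323168]
jar [ 0.59717532 -0.45447892]
bulb [ 0.44728459 -0.42508331]
rib [ 0.38523668 -0.27603635]
loop [0.40698109 0.34251128]
needle [0.36959297 0.19409829]
```

play_rows(translation=[[-0.031,-0.0244,-0.007],[-0.031,-0.0244,-0.007],[-0.031,-0.0244,-0.007],[-0.031,-0.0244,-0.007],[-0.031,-0.0244,-0.007],[-0.031,-0.0244,-0.007],[-0.031,-0.0244,-0.007],[-0.031,-0.0244,-0.007],[-0.031,-0.0244,-0.007],[-0.031,-0.0244,-0.007],[-0.031,-0.0244,-0.007],[-0.031,-0.0244,-0.007],[-0.031,-0.0244,-0.007],[-0.031,-0.0244,-0.007],[-0.031,-0.0244,-0.007],[-0.031,-0.0244,-0.007]], dr=[[0,0,0],[0,0,0],[0,0,0],[0,0,0],[0,0,0],[0,0,0],[0,0,0],[0,0,0],[0,0,0],[0,0,0],[0,0,0],[0,0,0],[0,0,0],[0,0,0],[0,0,0],[0,0,0]], jaw=[0.6,0.6,0.6,0.6,0.6,0.6,0.6,0.6,0.6,0.6,0.6,0.6,0.6,0.6,0.6,0.6])

```text
t: 1.43
ee_pos: [0.5599, 0.0101, 0.3435]
ee_rot: [[-0.896, 0.445, -0.0], [0.445, 0.896, 0.0], [0.0, -0.0, -1.0]]
force: [0.5, 0.0, 1.1]
width: 0.0167
gripper_force: 0.0
```

play_rows(translation=[[0,0,0],[0,0,0],[0,0,0],[0,0,0],[0,0,0],[0,0,0],[0,0,0],[0,0,0],[0,0,0],[0,0,0],[0,0,0],[0,0,0],[0,0,0],[0,0,0],[0,0,0],[0,0,0],[0,0,0],[0,0,0],[0,0,0],[0,0,0]], dr=[[0,0,0.1236],[0,0,0.1236],[0,0,0.1236],[0,0,0.1236],[0,0,0.1236],[0,0,0.1236],[0,0,0.1236],[0,0,0.1236],[0,0,0.1236],[0,0,0.1236],[0,0,0.1236],[0,0,0.1236],[0,0,0.1236],[0,0,0.1236],[0,0,0.1236],[0,0,0.1236],[0,0,0.1236],[0,0,0.1236],[0,0,0.1236],[0,0,0.1236]], jaw=[0.6,0.6,0.6,0.6,0.6,0.6,0.6,0.6,0.6,0.6,0.6,0.6,0.6,0.6,0.6,0.6,0.6,0.6,0.6,0.6])

```text
t: 3.1
ee_pos: [0.5594, 0.0121, 0.3429]
ee_rot: [[0.979, 0.201, -0.001], [0.201, -0.979, -0.0], [-0.001, -0.0, -1.0]]
force: [0.3, 0.9, -0.2]
width: 0.0173
gripper_force: 0.0
```

```bash
python3 - <<'E'
from h import *
s=readout.read_state(); c=viewer.get_calibration("wrist"); im=viewer.capture("wrist")
np.save("w1.npy",im);np.save("w1c.npy",c,allow_pickle=True)
cv2.imwrite("pics/w1.png",cv2.resize(im[:,:,::-1],(800,600),interpolation=cv2.INTER_CUBIC))
R=cv2.Rodrigues(np.array(c['rvec']))[0]
print(s['t'],s['ee_pos'],s['ee_rot'],s['joints'],s['force'],s['width'],c,-R.T@c['tvec'])
E
```

```text
3.1 [0.55938863 0.01206966 0.34293985] [[ 9.79495171e-01  2.01465961e-01 -8.22300740e-04]
 [ 2.01465974e-01 -9.79495511e-01 -6.81380613e-05]
 [-8.19167383e-04 -9.89247172e-05 -9.99999660e-01]] [-37.81570953  18.85753528  41.47456971  96.0220573  -13.14780945
  70.16256131 -71.73833716] [ 0.30451308  0.8571557  -0.17270591] 0.01732130538224587 {'fx': 334.76069935152987, 'fy': 334.76069935152987, 'cx': 256.54898528832706, 'cy': 195.54600964336746, 'rvec': array([-2.22037723,  1.81105505,  0.30701121]), 'tvec': array([-0.10046693,  0.4402132 ,  0.66786753])} [0.64298407 0.02941352 0.48542212]
```

View pics/w1.png

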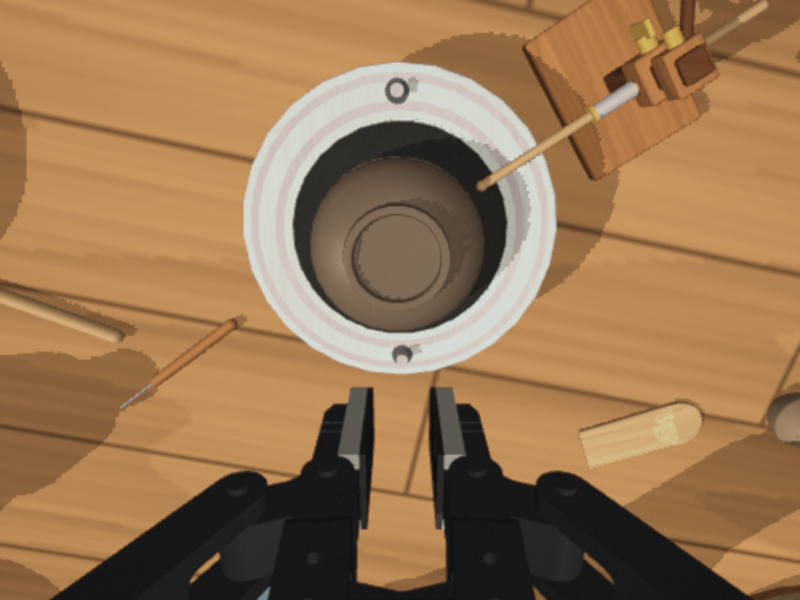

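The wrist view shows the whole head: far pin at about (398,90), near pin at (402,355), pointer tip at (482,186), foot ring centre near (398,258) and dark pad centred near (400,225). The fingers straddle correctly. I'll fit the circles next.

```bash
cat > meas.py <<'E'
from h import *
def meas(im,c):
    hsv=cv2.cvtColor(im,cv2.COLOR_RGB2HSV);g=hsv[...,2]
    m=((hsv[...,1]<50)&(g>120)).astype(np.uint8);m=cv2.morphologyEx(m,cv2.MORPH_CLOSE,np.ones((3,3)))
    cn=max(cv2.findContours(m,cv2.RETR_EXTERNAL,cv2.CHAIN_APPROX_NONE)[0],key=cv2.contourArea)[:,0]
    P=np.array([ray(c,p,.074)[:2] for p in cn])
    for i in range(6):
        ce,R=fitcirc(P);P=P[abs(np.linalg.norm(P-ce,axis=1)-R)<.003]
    out={"wheel":(ce,R,len(P),len(cn))}
    # radial edges around centre for pad (z=.077): bright->dark going inward
    f=cv2.GaussianBlur(g.astype(np.float32),(3,3),0)
    def scan(cen,z,r0,r1,sgn,n=180):
        Q=[]
        for a in np.linspace(0,2*np.pi,n,endpoint=False):
            rr=np.arange(r0,r1,.0004);u=np.array([np.cos(a),np.sin(a)])
            px=proj(c,np.c_[cen+rr[:,None]*u,np.full(len(rr),z)]).astype(np.float32)
            v=cv2.remap(f,px[:,:1].copy(),px[:,1:].copy(),cv2.INTER_LINEAR)[:,0]
            d=np.gradient(v)*sgn;i=d.argmax()
            if d[i]>1.5: Q.append(cen+rr[i]*u)
        Q=np.array(Q)
        for t in(.006,.003,.002,.0015):
            q,R=fitcirc(Q);Q=Q[abs(np.linalg.norm(Q-q,axis=1)-R)<t]
        return q,R,len(Q)
    out["pad"]=scan(ce,.077,.075,.097,1)
    return out,scan
E
python3 - <<'E'
from meas import *
im=np.load("w1.npy");c=np.load("w1c.npy",allow_pickle=True).item();k=.64
o,scan=meas(im,c)
for a in o.items(): print(a)
ce=o["pad"][0];print("foot",*[scan(ce,.139,.028,.045,s) for s in(1,-1)])
for n,p,z in(("A",(398,90),.086),("B",(402,355),.086),("tip",(482,186),.092),("rodfar",(590,118),.092)):
    q=ray(c,np.array(p)*k,z)[:2];d=q-ce;print(n,q,np.hypot(*d),np.degrees(np.arctan2(d[1],d[0])))
for n,p in(("footL",(343,258)),("footR",(452,258)),("footT",(398,205)),("footB",(398,308))): print(n,ray(c,np.array(p)*k,.139)[:2]-ce)
E
```

```text
('wheel', (array([ 0.63604095, -0.06588518]), np.float64(0.0044018747160310305), 8, 996))
('pad', (array([ 0.63883638, -0.06584341]), np.float64(0.08676844918234025), 11))
foot (array([ 0.64420732, -0.06662436]), np.float64(0.03334037258384649), 37) (array([ 0.63855972, -0.06945776]), np.float64(0.039276033417579334), 26)
A [0.66409814 0.03577812] 0.10471432767814037 76.03999837683402
B [ 0.46363449 -0.00839393] 0.18438043934375165 161.84545315567146
tip [ 0.61196676 -0.03809658] 0.03862464334194717 134.07984529210555
rodfar [ 0.67311772 -0.10114767] 0.04920976863776589 -45.84220710687826
footL [-0.08870783  0.11633546]
footR [-0.07381219  0.04373551]
footT [-0.04613961  0.08682947]
footB [-0.11653724  0.07251639]
```

```bash
python3 - <<'E'
import re
s=open('meas.py').read()
a=s.index("    m=((hsv");b=s.index("    # radial")
s=s[:a]+"    out={}\n"+s[b:]
s=s.replace("def meas(im,c):","def meas(im,c,ce):").replace('    out["pad"]','    out["wheel"]=scan(ce,.074,.115,.135,-1)\n    out["pad"]')
open('meas.py','w').write(s)
E
python3 - <<'E'
from meas import *
im=np.load("w1.npy");c=np.load("w1c.npy",allow_pickle=True).item();k=.64
o,scan=meas(im,c,np.array([.5639,.0137]))
for a in o.items(): print(a)
ce=o["pad"][0];print("foot",*[scan(ce,.139,.03,.045,s) for s in(1,-1)])
for n,p,z in(("A",(398,90),.086),("B",(402,355),.086),("tip",(482,186),.092),("rodfar",(590,118),.092)):
    q=ray(c,np.array(p)*k,z)[:2];d=q-o["wheel"][0];print(n,q,np.hypot(*d),np.degrees(np.arctan2(d[1],d[0])))
for n,p in(("footL",(343,258)),("footR",(452,258)),("footT",(398,205)),("footB",(398,308))): print(n,ray(c,np.array(p)*k,.139)[:2]-ce)
E
```

```text
('wheel', (array([0.56185407, 0.01414422]), np.float64(0.1232462905962631), 174))
('pad', (array([0.562111  , 0.01416791]), np.float64(0.08416448123843868), 178))
foot (array([0.56105458, 0.01488474]), np.float64(0.03466902299946222), 125) (array([0.56145705, 0.01380823]), np.float64(0.03212389601711247), 121)
A [0.66409814 0.03577812] 0.10450777691570423 11.947044807945396
B [ 0.46363449 -0.00839393] 0.10077228468235182 -167.0762460586684
tip [ 0.61196676 -0.03809658] 0.0723904903133861 -46.191107184360135
rodfar [ 0.67311772 -0.10114767] 0.16022428396380486 -46.018632508292804
footL [-0.01198244  0.03632415]
footR [ 0.0029132 -0.0362758]
footT [0.03058578 0.00681815]
footB [-0.03981185 -0.00749492]
```

play_rows(translation=[[0.036,-0.001,0.0],[0.036,-0.001,0.01],[0.036,-0.001,0.03],[0,0,0.04],[0,0,0.04],[0,0,0.04],[0,0,0.04],[0,0,0.036],[0,0,0]], dr=[[0,0,0],[0,0,0],[0,0,0],[0,0,0],[0,0,0],[0,0,0],[0,0,0],[0,0,0],[0,0,0]], jaw=[0.6,0.6,0.6,0.6,0.6,0.6,0.6,0.6,0.6])

```text
t: 3.9
ee_pos: [0.6551, 0.0369, 0.1027]
ee_rot: [[0.978, 0.21, -0.013], [0.21, -0.978, -0.001], [-0.013, -0.002, -1.0]]
force: [-2.2, 0.9, -0.7]
width: 0.0171
gripper_force: 0.0
```

```bash
python3 - <<'E'
from h import *
s=readout.read_state(); c=viewer.get_calibration("wrist"); im=viewer.capture("wrist")
cv2.imwrite("pics/w2.png",cv2.resize(im[:,:,::-1],(800,600),interpolation=cv2.INTER_CUBIC))
p=s['ee_pos'];print(s['t'],p,proj(c,[p,[.6646,.0365,.086]])/.64)
E
```

```text
3.9 [0.65505313 0.03691729 0.10268561] [[401.56310568 413.69425148]
 [408.80334073 363.01028935]]
```

View pics/w2.png

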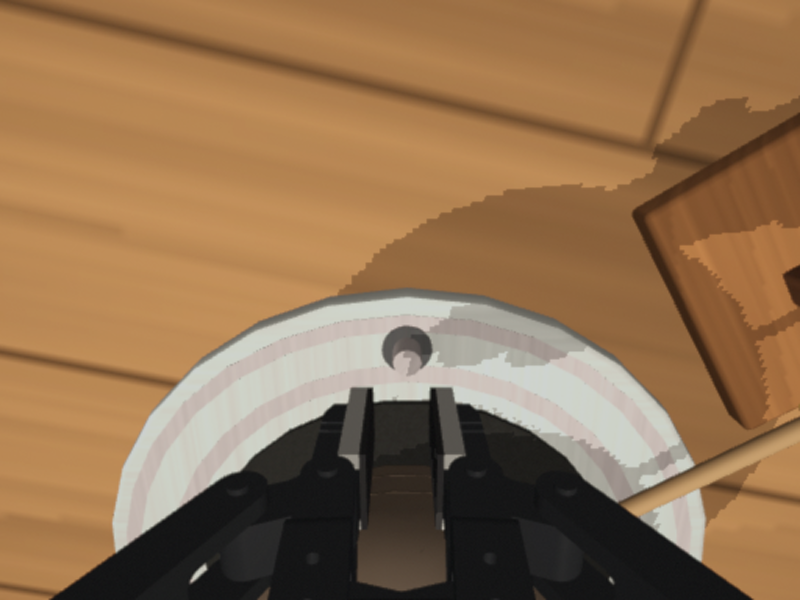

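The wrist view shows the pin at about (406,350), ahead of the fingers, with the arm still settling. I'll hold for two rows.

play_rows(translation=[[0,0,0],[0,0,0],[0,0,0]], dr=[[0,0,0],[0,0,0],[0,0,0]], jaw=[0.6,0.6,0.6])

```text
t: 4.2
ee_pos: [0.6629, 0.0363, 0.1137]
ee_rot: [[0.978, 0.208, 0.005], [0.208, -0.978, 0.001], [0.005, 0.0, -1.0]]
force: [-0.6, -0.3, -0.8]
width: 0.0172
gripper_force: 0.0
```

```bash
python3 - <<'E'
from h import *
s=readout.read_state(); c=viewer.get_calibration("wrist"); im=viewer.capture("wrist");np.save("w3.npy",im)
p=s['ee_pos'];print(s['t'],p,s['joints'],proj(c,[p,[.6646,.0365,.086]])/.64)
g=cv2.cvtColor(im,cv2.COLOR_RGB2HSV)[200:262,235:285]
cv2.imwrite("pics/w3.png",cv2.resize(im[190:290,200:320,::-1],(600,500),interpolation=cv2.INTER_CUBIC))
for px in((406,352),(408,363)): print(ray(c,np.array(px)*.64,.086))
E
```

```text
4.2 [0.66285309 0.03630862 0.11367185] [-28.20761309  43.56788476  32.42756526  92.30065271 -27.93511317
  52.12874157 -63.57146011] [[401.33911326 413.67519732]
 [401.70728516 369.41876848]]
[0.67160246 0.03642793 0.086     ]
[0.66754934 0.03482187 0.086     ]
```

View pics/w3.png

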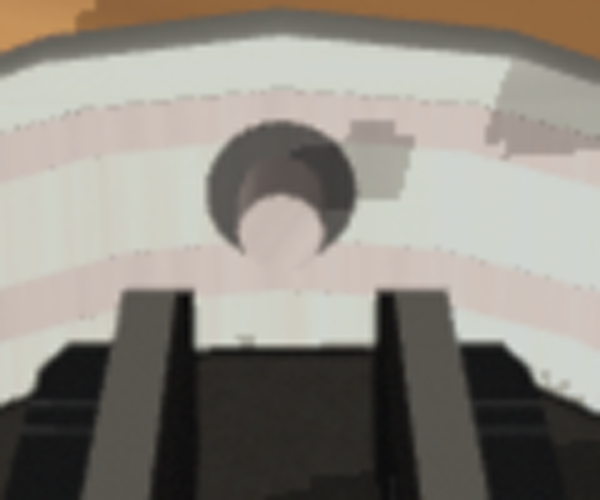

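The crop shows the pin top centred between the fingers, as predicted. I descend now.

play_rows(translation=[[0.001,0,0.009],[0.001,0,0.009],[0,0,0.009],[0,0,0.008],[0,0,0],[0,0,0]], dr=[[0,0,0],[0,0,0],[0,0,0],[0,0,0],[0,0,0],[0,0,0]], jaw=[0.6,0.6,0.6,0.6,0.6,0.6])

```text
t: 4.75
ee_pos: [0.6625, 0.0365, 0.0747]
ee_rot: [[0.978, 0.207, -0.001], [0.207, -0.978, -0.0], [-0.001, 0.0, -1.0]]
force: [-0.5, 0.3, -0.4]
width: 0.0171
gripper_force: 0.0
```

play_rows(translation=[[0.002,-0.00366,-0.002],[-6e-05,-0.00366,0],[-6e-05,-0.00366,0],[-6e-05,-0.00366,0],[-6e-05,-0.00366,0],[-6e-05,-0.00366,0],[-6e-05,-0.00366,0],[-6e-05,-0.00366,0],[-6e-05,-0.00366,0],[-6e-05,-0.00366,0],[-6e-05,-0.00366,0],[-6e-05,-0.00366,0],[-6e-05,-0.00366,0],[-6e-05,-0.00366,0],[-6e-05,-0.00366,0],[-6e-05,-0.00366,0],[-6e-05,-0.00366,0],[-6e-05,-0.00366,0],[-6e-05,-0.00366,0],[-6e-05,-0.00366,0]], dr=[[0,0,-0.0349],[0,0,-0.0349],[0,0,-0.0349],[0,0,-0.0349],[0,0,-0.0349],[0,0,-0.0349],[0,0,-0.0349],[0,0,-0.0349],[0,0,-0.0349],[0,0,-0.0349],[0,0,-0.0349],[0,0,-0.0349],[0,0,-0.0349],[0,0,-0.0349],[0,0,-0.0349],[0,0,-0.0349],[0,0,-0.0349],[0,0,-0.0349],[0,0,-0.0349],[0,0,-0.0349]], jaw=[0.6,0.6,0.6,0.6,0.6,0.6,0.6,0.6,0.6,0.6,0.6,0.6,0.6,0.6,0.6,0.6,0.6,0.6,0.6,0.6])

```text
t: 6.42
ee_pos: [0.6267, 0.0984, 0.0777]
ee_rot: [[0.613, 0.79, 0.0], [0.79, -0.613, -0.0], [0.0, 0.0, -1.0]]
force: [-0.0, -1.0, -0.0]
width: 0.0171
gripper_force: 0.3
```

```bash
cat > st.py <<'E'
from h import *
C=np.array([.562,.014])
def st():
    s=readout.read_state();d=s['ee_pos'][:2]-C;a=np.arctan2(d[1],d[0]);t=np.array([-np.sin(a),np.cos(a)]);u=np.array([np.cos(a),np.sin(a)])
    F=s['force'];y=-s['ee_rot'][:2,1]
    print("t%.2f r%.4f ang%.2f yaw-90 %.2f z%.4f Ft%.2f Fr%.2f Fz%.2f q7 %.1f"%(s['t'],np.hypot(*d),np.degrees(a)%360,np.degrees(np.arctan2(y[1],y[0]))%360-90,s['ee_pos'][2],F[:2]@t,F[:2]@u,F[2],s['joints'][6]))
if __name__=="__main__": st()
E
python3 st.py
```

```text
t6.42 r0.1063 ang52.52 yaw-90 52.16 z0.0777 Ft-0.62 Fr-0.85 Fz-0.01 q7 -35.0
```

play_rows(translation=[[-0.0005,-0.00366,0],[-6e-05,-0.00366,0],[-6e-05,-0.00366,0],[-6e-05,-0.00366,0],[-6e-05,-0.00366,0],[-6e-05,-0.00366,0],[-6e-05,-0.00366,0],[-6e-05,-0.00366,0],[-6e-05,-0.00366,0],[-6e-05,-0.00366,0],[-6e-05,-0.00366,0],[-6e-05,-0.00366,0],[-6e-05,-0.00366,0],[-6e-05,-0.00366,0],[-6e-05,-0.00366,0],[-6e-05,-0.00366,0],[-6e-05,-0.00366,0],[-6e-05,-0.00366,0],[-6e-05,-0.00366,0]], dr=[[0,0,-0.0349],[0,0,-0.0349],[0,0,-0.0349],[0,0,-0.0349],[0,0,-0.0349],[0,0,-0.0349],[0,0,-0.0349],[0,0,-0.0349],[0,0,-0.0349],[0,0,-0.0349],[0,0,-0.0349],[0,0,-0.0349],[0,0,-0.0349],[0,0,-0.0349],[0,0,-0.0349],[0,0,-0.0349],[0,0,-0.0349],[0,0,-0.0349],[0,0,-0.0349]], jaw=[0.6,0.6,0.6,0.6,0.6,0.6,0.6,0.6,0.6,0.6,0.6,0.6,0.6,0.6,0.6,0.6,0.6,0.6,0.6])

```text
t: 8.0
ee_pos: [0.5618, 0.1202, 0.0777]
ee_rot: [[-0.003, 1.0, 0.0], [1.0, 0.003, 0.0], [0.0, 0.0, -1.0]]
force: [0.6, -1.2, 0.1]
width: 0.0172
gripper_force: 0.3
```

```bash
python3 st.py
```

```text
t8.00 r0.1062 ang90.11 yaw-90 90.15 z0.0777 Ft-0.64 Fr-1.22 Fz0.09 q7 -7.5
```

play_rows(translation=[[-4e-05,-0.00275,0],[-4e-05,-0.00275,0],[-4e-05,-0.00275,0],[-4e-05,-0.00275,0],[-4e-05,-0.00275,0],[-4e-05,-0.00275,0]], dr=[[0,0,-0.0262],[0,0,-0.0262],[0,0,-0.0262],[0,0,-0.0262],[0,0,-0.0262],[0,0,-0.0262]], jaw=[0.6,0.6,0.6,0.6,0.6,0.6])

```text
t: 8.5
ee_pos: [0.5455, 0.1189, 0.0777]
ee_rot: [[-0.158, 0.987, 0.0], [0.987, 0.158, 0.0], [0.0, 0.0, -1.0]]
force: [0.6, -0.1, 0.5]
width: 0.0169
gripper_force: 0.3
```

play_rows(translation=[[-4e-05,-0.00275,0],[-4e-05,-0.00275,0],[-4e-05,-0.00275,0],[-4e-05,-0.00275,0],[-4e-05,-0.00275,0],[-4e-05,-0.00275,0]], dr=[[0,0,-0.0262],[0,0,-0.0262],[0,0,-0.0262],[0,0,-0.0262],[0,0,-0.0262],[0,0,-0.0262]], jaw=[0.6,0.6,0.6,0.6,0.6,0.6])

```text
t: 9.0
ee_pos: [0.5298, 0.1151, 0.0777]
ee_rot: [[-0.311, 0.95, 0.001], [0.95, 0.311, 0.0], [-0.0, 0.001, -1.0]]
force: [1.2, 1.4, -1.6]
width: 0.0172
gripper_force: 1.1
```

play_rows(translation=[[-4e-05,-0.00275,0],[-4e-05,-0.00275,0],[-4e-05,-0.00275,0],[-4e-05,-0.00275,0],[-4e-05,-0.00275,0],[-4e-05,-0.00275,0]], dr=[[0,0,-0.0262],[0,0,-0.0262],[0,0,-0.0262],[0,0,-0.0262],[0,0,-0.0262],[0,0,-0.0262]], jaw=[0.6,0.6,0.6,0.6,0.6,0.6])

```text
t: 9.5
ee_pos: [0.5143, 0.1088, 0.0777]
ee_rot: [[-0.456, 0.89, 0.0], [0.89, 0.456, 0.0], [0.0, 0.0, -1.0]]
force: [2.6, 2.3, -0.6]
width: 0.0169
gripper_force: 1.5
```

```bash
python3 st.py
```

```text
t9.50 r0.1061 ang116.71 yaw-90 117.13 z0.0777 Ft-3.32 Fr0.92 Fz-0.56 q7 13.6
```

play_rows(translation=[[-4e-05,-0.00275,0],[-4e-05,-0.00275,0],[-4e-05,-0.00275,0],[-4e-05,-0.00275,0],[-4e-05,-0.00275,0],[-4e-05,-0.00275,0]], dr=[[0,0,-0.0262],[0,0,-0.0262],[0,0,-0.0262],[0,0,-0.0262],[0,0,-0.0262],[0,0,-0.0262]], jaw=[0.6,0.6,0.6,0.6,0.6,0.6])

```text
t: 10.0
ee_pos: [0.5001, 0.1002, 0.0777]
ee_rot: [[-0.59, 0.808, 0.0], [0.808, 0.59, 0.0], [0.0, 0.0, -1.0]]
force: [1.3, 3.8, -0.3]
width: 0.0176
gripper_force: 1.9
```

play_rows(translation=[[-4e-05,-0.00275,0],[-4e-05,-0.00275,0],[-4e-05,-0.00275,0],[-4e-05,-0.00275,0]], dr=[[0,0,-0.0262],[0,0,-0.0262],[0,0,-0.0262],[0,0,-0.0262]], jaw=[0.6,0.6,0.6,0.6])

```text
t: 10.33
ee_pos: [0.4915, 0.0933, 0.0776]
ee_rot: [[-0.671, 0.741, -0.0], [0.741, 0.671, 0.0], [0.0, 0.0, -1.0]]
force: [0.9, 4.6, 0.4]
width: 0.0171
gripper_force: 2.1
```

play_rows(translation=[[-4e-05,-0.00275,0],[-4e-05,-0.00275,0],[-4e-05,-0.00275,0],[-4e-05,-0.00275,0]], dr=[[0,0,-0.0262],[0,0,-0.0262],[0,0,-0.0262],[0,0,-0.0262]], jaw=[0.6,0.6,0.6,0.6])

```text
t: 10.67
ee_pos: [0.4836, 0.0855, 0.0776]
ee_rot: [[-0.745, 0.667, -0.0], [0.667, 0.745, 0.0], [0.0, 0.0, -1.0]]
force: [0.8, 5.1, -1.0]
width: 0.0173
gripper_force: 2.2
```

play_rows(translation=[[-4e-05,-0.00275,0],[-4e-05,-0.00275,0],[-4e-05,-0.00275,0],[-4e-05,-0.00275,0]], dr=[[0,0,-0.0262],[0,0,-0.0262],[0,0,-0.0262],[0,0,-0.0262]], jaw=[0.6,0.6,0.6,0.6])

```text
t: 11.0
ee_pos: [0.4766, 0.0769, 0.0776]
ee_rot: [[-0.811, 0.585, -0.001], [0.585, 0.811, 0.0], [0.001, -0.0, -1.0]]
force: [0.6, 5.4, 0.7]
width: 0.017
gripper_force: 2.3
```

play_rows(translation=[[-4e-05,-0.00275,0],[-4e-05,-0.00275,0],[-4e-05,-0.00275,0],[-4e-05,-0.00275,0]], dr=[[0,0,-0.0262],[0,0,-0.0262],[0,0,-0.0262],[0,0,-0.0262]], jaw=[0.6,0.6,0.6,0.6])

```text
t: 11.33
ee_pos: [0.4705, 0.0677, 0.0776]
ee_rot: [[-0.868, 0.497, -0.001], [0.497, 0.868, 0.0], [0.001, -0.0, -1.0]]
force: [-0.3, 4.9, 0.6]
width: 0.0173
gripper_force: 2.3
```

play_rows(translation=[[-4e-05,-0.00275,0],[-4e-05,-0.00275,0],[-4e-05,-0.00275,0],[-4e-05,-0.00275,0]], dr=[[0,0,-0.0262],[0,0,-0.0262],[0,0,-0.0262],[0,0,-0.0262]], jaw=[0.6,0.6,0.6,0.6])

```text
t: 11.67
ee_pos: [0.4652, 0.0577, 0.0776]
ee_rot: [[-0.915, 0.404, -0.001], [0.404, 0.915, -0.0], [0.001, -0.001, -1.0]]
force: [-0.2, 6.0, 1.1]
width: 0.017
gripper_force: 2.0
```

```bash
python3 st.py
```

```text
t11.67 r0.1062 ang155.69 yaw-90 156.18 z0.0776 Ft-5.35 Fr2.66 Fz1.13 q7 48.4
```

play_rows(translation=[[-4e-05,-0.00275,0],[-4e-05,-0.00275,0],[-4e-05,-0.00275,0],[-4e-05,-0.00275,0]], dr=[[0,0,-0.0262],[0,0,-0.0262],[0,0,-0.0262],[0,0,-0.0262]], jaw=[0.6,0.6,0.6,0.6])

```text
t: 12.0
ee_pos: [0.4611, 0.0473, 0.0775]
ee_rot: [[-0.952, 0.306, -0.002], [0.306, 0.952, -0.0], [0.002, -0.001, -1.0]]
force: [-1.5, 4.6, 1.8]
width: 0.0173
gripper_force: 1.9
```

play_rows(translation=[[-4e-05,-0.00275,0],[-4e-05,-0.00275,0],[-4e-05,-0.00275,0],[-4e-05,-0.00275,0]], dr=[[0,0,-0.0262],[0,0,-0.0262],[0,0,-0.0262],[0,0,-0.0262]], jaw=[0.6,0.6,0.6,0.6])

```text
t: 12.33
ee_pos: [0.4582, 0.0365, 0.0775]
ee_rot: [[-0.979, 0.205, -0.002], [0.205, 0.979, -0.0], [0.002, -0.001, -1.0]]
force: [-0.7, 3.7, 3.0]
width: 0.0172
gripper_force: 2.1
```

play_rows(translation=[[-4e-05,-0.00275,0],[-4e-05,-0.00275,0],[-4e-05,-0.00275,0],[-4e-05,-0.00275,0]], dr=[[0,0,-0.0262],[0,0,-0.0262],[0,0,-0.0262],[0,0,-0.0262]], jaw=[0.6,0.6,0.6,0.6])

```text
t: 12.67
ee_pos: [0.4564, 0.0255, 0.0775]
ee_rot: [[-0.995, 0.102, -0.002], [0.102, 0.995, -0.001], [0.002, -0.001, -1.0]]
force: [-0.1, 4.5, 2.0]
width: 0.0172
gripper_force: 1.9
```

play_rows(translation=[[-4e-05,-0.00275,0],[-4e-05,-0.00275,0],[-4e-05,-0.00275,0],[-4e-05,-0.00275,0]], dr=[[0,0,-0.0262],[0,0,-0.0262],[0,0,-0.0262],[0,0,-0.0262]], jaw=[0.6,0.6,0.6,0.6])

```text
t: 13.0
ee_pos: [0.4557, 0.0143, 0.0774]
ee_rot: [[-1.0, -0.003, -0.002], [-0.003, 1.0, -0.001], [0.002, -0.001, -1.0]]
force: [-1.3, 3.6, 2.3]
width: 0.0171
gripper_force: 1.6
```

play_rows(translation=[[-4e-05,-0.00275,0],[-4e-05,-0.00275,0],[-4e-05,-0.00275,0],[-4e-05,-0.00275,0]], dr=[[0,0,-0.0262],[0,0,-0.0262],[0,0,-0.0262],[0,0,-0.0262]], jaw=[0.6,0.6,0.6,0.6])

```text
t: 13.33
ee_pos: [0.4563, 0.0032, 0.0774]
ee_rot: [[-0.994, -0.107, -0.003], [-0.107, 0.994, -0.001], [0.003, -0.001, -1.0]]
force: [-0.7, 1.7, 2.3]
width: 0.0173
gripper_force: 1.6
```

play_rows(translation=[[-4e-05,-0.00275,0],[-4e-05,-0.00275,0],[-4e-05,-0.00275,0],[-4e-05,-0.00275,0]], dr=[[0,0,-0.0262],[0,0,-0.0262],[0,0,-0.0262],[0,0,-0.0262]], jaw=[0.6,0.6,0.6,0.6])

```text
t: 13.67
ee_pos: [0.458, -0.0078, 0.0774]
ee_rot: [[-0.978, -0.211, -0.003], [-0.211, 0.978, -0.001], [0.003, -0.0, -1.0]]
force: [-0.2, 2.1, 1.9]
width: 0.0168
gripper_force: 1.3
```

```bash
python3 st.py
```

```text
t13.67 r0.1062 ang191.84 yaw-90 192.16 z0.0774 Ft-2.15 Fr-0.20 Fz1.88 q7 84.8
```

play_rows(translation=[[-4e-05,-0.00275,0],[-4e-05,-0.00275,0],[-4e-05,-0.00275,0]], dr=[[0,0,-0.0262],[0,0,-0.0262],[0,0,-0.0262]], jaw=[0.6,0.6,0.6])

```text
t: 13.92
ee_pos: [0.46, -0.0159, 0.0773]
ee_rot: [[-0.958, -0.287, -0.003], [-0.287, 0.958, -0.001], [0.003, -0.0, -1.0]]
force: [-1.2, 1.7, 1.9]
width: 0.0172
gripper_force: 1.2
```

play_rows(translation=[[-4e-05,-0.00275,0],[-4e-05,-0.00275,0],[-4e-05,-0.00275,0]], dr=[[0,0,-0.0262],[0,0,-0.0262],[0,0,-0.0262]], jaw=[0.6,0.6,0.6])

```text
t: 14.17
ee_pos: [0.4627, -0.0238, 0.0773]
ee_rot: [[-0.933, -0.361, -0.003], [-0.361, 0.933, -0.001], [0.003, -0.0, -1.0]]
force: [-0.7, 1.6, 1.5]
width: 0.0172
gripper_force: 1.0
```

play_rows(translation=[[-4e-05,-0.00275,0],[-4e-05,-0.00275,0],[-4e-05,-0.00275,0]], dr=[[0,0,-0.0262],[0,0,-0.0262],[0,0,-0.0262]], jaw=[0.6,0.6,0.6])

```text
t: 14.42
ee_pos: [0.466, -0.0315, 0.0773]
ee_rot: [[-0.901, -0.433, -0.003], [-0.433, 0.901, -0.001], [0.003, -0.0, -1.0]]
force: [-0.4, 0.9, 1.7]
width: 0.017
gripper_force: 0.9
```

play_rows(translation=[[-4e-05,-0.00275,0],[-4e-05,-0.00275,0],[-4e-05,-0.00275,0]], dr=[[0,0,-0.0262],[0,0,-0.0262],[0,0,-0.0262]], jaw=[0.6,0.6,0.6])

```text
t: 14.67
ee_pos: [0.4698, -0.0391, 0.0772]
ee_rot: [[-0.865, -0.502, -0.003], [-0.502, 0.865, -0.002], [0.003, -0.0, -1.0]]
force: [0.3, 0.2, 0.6]
width: 0.0169
gripper_force: 0.3
```

```bash
python3 st.py
```

```text
t14.67 r0.1064 ang209.93 yaw-90 210.14 z0.0772 Ft-0.02 Fr-0.40 Fz0.63 q7 103.2
```

```bash
cat > fit.py <<'E'
import numpy as np
from scipy.optimize import least_squares
C=np.array([.562,.014])
D=np.array([ # x y fx fy gf
[.5618,.1202,.6,-1.2,.3],[.5455,.1189,.6,-.1,.3],[.5298,.1151,1.2,1.4,1.1],[.5143,.1088,2.6,2.3,1.5],[.5001,.1002,1.3,3.8,1.9],[.4915,.0933,.9,4.6,2.1],[.4836,.0855,.8,5.1,2.2],[.4766,.0769,.6,5.4,2.3],[.4705,.0677,-.3,4.9,2.3],[.4652,.0577,-.2,6.0,2.0],[.4611,.0473,-1.5,4.6,1.9],[.4582,.0365,-.7,3.7,2.1],[.4564,.0255,-.1,4.5,1.9],[.4557,.0143,-1.3,3.6,1.6],[.4563,.0032,-.7,1.7,1.6],[.458,-.0078,-.2,2.1,1.3],[.46,-.0159,-1.2,1.7,1.2],[.4627,-.0238,-.7,1.6,1.0],[.466,-.0315,-.4,.9,.9],[.4698,-.0391,.3,.2,.3]])
def an(D,sg=-1):
    d=D[:,:2]-C;a=np.degrees(np.arctan2(d[:,1],d[:,0]))%360
    t=np.c_[-np.sin(np.radians(a)),np.cos(np.radians(a))]
    Ft=sg*(D[:,2:4]*t).sum(1);return a,Ft,D[:,4]
def fit(a,f,n):
    def m(p):
        g=np.cos(np.radians(a-p[0]))-np.cos(np.radians(p[1]))
        return p[2]+np.where(g>0,p[3]+p[4]*g,0)*1/(1+0*a)-f
    best=min((least_squares(m,[c,w,.3,1,3],loss='soft_l1',f_scale=.3) for c in(145,150,155) for w in(48,52,55)),key=lambda r:r.cost)
    print(n,best.x.round(2),best.cost)
if __name__=="__main__":
    a,F,g=an(D)
    for x in zip(a,F,g): print("%.1f %.2f %.1f"%x)
    fit(a,F,"Ft");fit(a,g,"gf")
E
python3 fit.py
```

```text
90.1 0.60 0.3
98.9 0.58 0.3
107.7 1.57 1.1
116.7 3.36 1.5
125.7 3.27 1.9
131.6 3.73 2.1
137.6 4.31 2.2
143.6 4.70 2.3
149.6 4.07 2.3
155.7 5.39 2.0
161.7 3.90 1.9
167.8 3.47 2.1
173.8 4.46 1.9
179.8 3.60 1.6
185.8 1.76 1.6
191.8 2.10 1.3
196.3 1.97 1.2
200.8 1.74 1.0
205.4 0.98 0.9
209.9 0.02 0.3
Ft [152.83  57.16   0.6   -0.41   9.33] 1.216374386215892
gf [152.27  53.33   0.3    0.47   3.51] 0.10915726827119901
```

play_rows(translation=[[-4e-05,0.00275,0],[-4e-05,0.00275,0],[-4e-05,0.00275,0],[-4e-05,0.00275,0],[-4e-05,0.00275,0]], dr=[[0,0,0.0262],[0,0,0.0262],[0,0,0.0262],[0,0,0.0262],[0,0,0.0262]], jaw=[0.6,0.6,0.6,0.6,0.6])

```text
t: 15.08
ee_pos: [0.4639, -0.0272, 0.0772]
ee_rot: [[-0.924, -0.382, -0.002], [-0.382, 0.924, -0.002], [0.003, -0.001, -1.0]]
force: [-0.6, -1.0, -0.6]
width: 0.0172
gripper_force: 0.8
```

play_rows(translation=[[-4e-05,0.00275,0],[-4e-05,0.00275,0],[-4e-05,0.00275,0],[-4e-05,0.00275,0],[-4e-05,0.00275,0]], dr=[[0,0,0.0262],[0,0,0.0262],[0,0,0.0262],[0,0,0.0262],[0,0,0.0262]], jaw=[0.6,0.6,0.6,0.6,0.6])

```text
t: 15.5
ee_pos: [0.4595, -0.0146, 0.0772]
ee_rot: [[-0.966, -0.257, -0.002], [-0.257, 0.966, -0.003], [0.003, -0.002, -1.0]]
force: [0.4, -2.7, -1.0]
width: 0.0171
gripper_force: 1.3
```

play_rows(translation=[[-4e-05,0.00275,0],[-4e-05,0.00275,0],[-4e-05,0.00275,0],[-4e-05,0.00275,0],[-4e-05,0.00275,0]], dr=[[0,0,0.0262],[0,0,0.0262],[0,0,0.0262],[0,0,0.0262],[0,0,0.0262]], jaw=[0.6,0.6,0.6,0.6,0.6])

```text
t: 15.92
ee_pos: [0.4567, -0.0014, 0.0772]
ee_rot: [[-0.992, -0.129, -0.003], [-0.129, 0.992, -0.003], [0.003, -0.003, -1.0]]
force: [0.0, -3.6, -1.0]
width: 0.0173
gripper_force: 1.6
```

play_rows(translation=[[-4e-05,0.00275,0],[-4e-05,0.00275,0],[-4e-05,0.00275,0],[-4e-05,0.00275,0],[-4e-05,0.00275,0]], dr=[[0,0,0.0262],[0,0,0.0262],[0,0,0.0262],[0,0,0.0262],[0,0,0.0262]], jaw=[0.6,0.6,0.6,0.6,0.6])

```text
t: 16.33
ee_pos: [0.4557, 0.012, 0.0772]
ee_rot: [[-1.0, 0.002, -0.003], [0.002, 1.0, -0.003], [0.003, -0.003, -1.0]]
force: [-0.4, -3.4, 0.7]
width: 0.017
gripper_force: 1.8
```

play_rows(translation=[[-4e-05,0.00275,0],[-4e-05,0.00275,0],[-4e-05,0.00275,0],[-4e-05,0.00275,0],[-4e-05,0.00275,0]], dr=[[0,0,0.0262],[0,0,0.0262],[0,0,0.0262],[0,0,0.0262],[0,0,0.0262]], jaw=[0.6,0.6,0.6,0.6,0.6])

```text
t: 16.75
ee_pos: [0.4563, 0.0256, 0.0771]
ee_rot: [[-0.991, 0.133, -0.004], [0.133, 0.991, -0.004], [0.003, -0.004, -1.0]]
force: [-1.0, -3.7, 1.6]
width: 0.0171
gripper_force: 2.0
```

play_rows(translation=[[-4e-05,0.00275,0],[-4e-05,0.00275,0],[-4e-05,0.00275,0],[-4e-05,0.00275,0],[-4e-05,0.00275,0]], dr=[[0,0,0.0262],[0,0,0.0262],[0,0,0.0262],[0,0,0.0262],[0,0,0.0262]], jaw=[0.6,0.6,0.6,0.6,0.6])

```text
t: 17.17
ee_pos: [0.4588, 0.0389, 0.0771]
ee_rot: [[-0.965, 0.261, -0.004], [0.261, 0.965, -0.004], [0.003, -0.005, -1.0]]
force: [-1.5, -4.1, 2.1]
width: 0.017
gripper_force: 2.2
```

play_rows(translation=[[-4e-05,0.00275,0],[-4e-05,0.00275,0],[-4e-05,0.00275,0],[-4e-05,0.00275,0],[-4e-05,0.00275,0]], dr=[[0,0,0.0262],[0,0,0.0262],[0,0,0.0262],[0,0,0.0262],[0,0,0.0262]], jaw=[0.6,0.6,0.6,0.6,0.6])

```text
t: 17.58
ee_pos: [0.4628, 0.052, 0.077]
ee_rot: [[-0.923, 0.385, -0.005], [0.385, 0.923, -0.004], [0.003, -0.006, -1.0]]
force: [-3.6, -3.7, 2.5]
width: 0.0175
gripper_force: 2.1
```

play_rows(translation=[[-4e-05,0.00275,0],[-4e-05,0.00275,0],[-4e-05,0.00275,0],[-4e-05,0.00275,0],[-4e-05,0.00275,0]], dr=[[0,0,0.0262],[0,0,0.0262],[0,0,0.0262],[0,0,0.0262],[0,0,0.0262]], jaw=[0.6,0.6,0.6,0.6,0.6])

```text
t: 18.0
ee_pos: [0.4692, 0.0655, 0.077]
ee_rot: [[-0.865, 0.502, -0.005], [0.502, 0.865, -0.003], [0.003, -0.005, -1.0]]
force: [-3.9, -2.5, 0.8]
width: 0.0169
gripper_force: 2.0
```

```bash
python3 st.py
```

```text
t18.00 r0.1061 ang150.97 yaw-90 149.85 z0.0770 Ft4.09 Fr2.16 Fz0.80 q7 42.5
```

play_rows(translation=[[-4e-05,0.00275,0],[-4e-05,0.00275,0],[-4e-05,0.00275,0],[-4e-05,0.00275,0],[-4e-05,0.00275,0]], dr=[[0,0,0.0262],[0,0,0.0262],[0,0,0.0262],[0,0,0.0262],[0,0,0.0262]], jaw=[0.6,0.6,0.6,0.6,0.6])

```text
t: 18.42
ee_pos: [0.4777, 0.0786, 0.0771]
ee_rot: [[-0.792, 0.61, -0.003], [0.61, 0.792, -0.001], [0.002, -0.003, -1.0]]
force: [-4.7, -2.5, 0.7]
width: 0.0172
gripper_force: 2.3
```

play_rows(translation=[[-4e-05,0.00275,0],[-4e-05,0.00275,0],[-4e-05,0.00275,0],[-4e-05,0.00275,0],[-4e-05,0.00275,0]], dr=[[0,0,0.0262],[0,0,0.0262],[0,0,0.0262],[0,0,0.0262],[0,0,0.0262]], jaw=[0.6,0.6,0.6,0.6,0.6])

```text
t: 18.83
ee_pos: [0.4874, 0.0894, 0.0772]
ee_rot: [[-0.706, 0.709, -0.002], [0.709, 0.706, -0.0], [0.001, -0.001, -1.0]]
force: [-3.6, -0.7, -0.9]
width: 0.0169
gripper_force: 1.9
```

play_rows(translation=[[-4e-05,0.00275,0],[-4e-05,0.00275,0],[-4e-05,0.00275,0],[-4e-05,0.00275,0],[-4e-05,0.00275,0]], dr=[[0,0,0.0262],[0,0,0.0262],[0,0,0.0262],[0,0,0.0262],[0,0,0.0262]], jaw=[0.6,0.6,0.6,0.6,0.6])

```text
t: 19.25
ee_pos: [0.499, 0.0984, 0.0776]
ee_rot: [[-0.606, 0.795, 0.0], [0.795, 0.606, 0.0], [-0.0, 0.0, -1.0]]
force: [-3.5, -1.0, -2.4]
width: 0.017
gripper_force: 1.6
```

play_rows(translation=[[-4e-05,0.00275,0],[-4e-05,0.00275,0],[-4e-05,0.00275,0],[-4e-05,0.00275,0],[-4e-05,0.00275,0]], dr=[[0,0,0.0262],[0,0,0.0262],[0,0,0.0262],[0,0,0.0262],[0,0,0.0262]], jaw=[0.6,0.6,0.6,0.6,0.6])

```text
t: 19.67
ee_pos: [0.5106, 0.106, 0.0777]
ee_rot: [[-0.497, 0.868, 0.001], [0.868, 0.497, -0.0], [-0.0, 0.001, -1.0]]
force: [-2.8, -1.1, -1.9]
width: 0.0172
gripper_force: 1.4
```

play_rows(translation=[[-4e-05,0.00275,0],[-4e-05,0.00275,0],[-4e-05,0.00275,0],[-4e-05,0.00275,0]], dr=[[0,0,0.0262],[0,0,0.0262],[0,0,0.0262],[0,0,0.0262]], jaw=[0.6,0.6,0.6,0.6])

```text
t: 20.0
ee_pos: [0.5204, 0.1109, 0.0778]
ee_rot: [[-0.404, 0.915, 0.001], [0.915, 0.404, -0.0], [-0.0, 0.001, -1.0]]
force: [-2.5, -2.0, -1.4]
width: 0.0171
gripper_force: 1.2
```

play_rows(translation=[[-4e-05,0.00275,0],[-4e-05,0.00275,0],[-4e-05,0.00275,0]], dr=[[0,0,0.0262],[0,0,0.0262],[0,0,0.0262]], jaw=[0.6,0.6,0.6])

```text
t: 20.25
ee_pos: [0.5281, 0.1139, 0.0778]
ee_rot: [[-0.331, 0.944, 0.001], [0.944, 0.331, -0.0], [-0.0, 0.001, -1.0]]
force: [-1.8, -1.8, -0.6]
width: 0.0171
gripper_force: 1.0
```

play_rows(translation=[[-4e-05,0.00275,0],[-4e-05,0.00275,0],[-4e-05,0.00275,0]], dr=[[0,0,0.0262],[0,0,0.0262],[0,0,0.0262]], jaw=[0.6,0.6,0.6])

```text
t: 20.5
ee_pos: [0.5359, 0.1165, 0.0778]
ee_rot: [[-0.256, 0.967, 0.001], [0.967, 0.256, 0.0], [-0.0, 0.001, -1.0]]
force: [-1.5, -1.9, -0.9]
width: 0.0173
gripper_force: 0.8
```

```bash
python3 st.py
```

```text
t20.50 r0.1057 ang104.27 yaw-90 104.81 z0.0778 Ft1.91 Fr-1.48 Fz-0.94 q7 3.8
```

play_rows(translation=[[-4e-05,0.00275,0],[-4e-05,0.00275,0],[-4e-05,0.00275,0]], dr=[[0,0,0.0262],[0,0,0.0262],[0,0,0.0262]], jaw=[0.6,0.6,0.6])

```text
t: 20.75
ee_pos: [0.5441, 0.1186, 0.0778]
ee_rot: [[-0.179, 0.984, 0.001], [0.984, 0.179, 0.001], [0.0, 0.001, -1.0]]
force: [-1.0, -0.7, -0.9]
width: 0.0169
gripper_force: 0.3
```

```bash
python3 - <<'E'
from fit import *
from bench import readout
s=readout.read_state()
E=np.array([[.4639,-.0272,-.6,-1,.8],[.4595,-.0146,.4,-2.7,1.3],[.4567,-.0014,0,-3.6,1.6],[.4557,.012,-.4,-3.4,1.8],[.4563,.0256,-1,-3.7,2.0],[.4588,.0389,-1.5,-4.1,2.2],[.4628,.052,-3.6,-3.7,2.1],[.4692,.0655,-3.9,-2.5,2.0],[.4777,.0786,-4.7,-2.5,2.3],[.4874,.0894,-3.6,-.7,1.9],[.499,.0984,-3.5,-1,1.6],[.5106,.106,-2.8,-1.1,1.4],[.5204,.1109,-2.5,-2,1.2],[.5281,.1139,-1.8,-1.8,1.0],[.5359,.1165,-1.5,-1.9,.8],[*s['ee_pos'][:2],*s['force'][:2],s['gripper_force']]])
a,F,g=an(E,1);print(a[-1],g[-1],F.round(1))
fit(a,F,"Ft");fit(a,g,"gf")
a2,F2,g2=an(D)
A=np.r_[a+1.9,a2-1.9];fit(A,np.r_[F,F2],"all Ft");fit(A,np.r_[g,g2],"all gf")
E
```

```text
99.69981713046654 0.32285839319229126 [0.7 2.7 3.6 3.4 3.8 4.3 4.7 4.1 4.8 3.1 3.4 3.  3.1 2.3 1.9 1.1]
Ft [155.22  47.     1.11   1.17   6.36] 0.8213035308095913
gf [155.14  52.17   0.32   0.36   3.87] 0.059130767647779525
all Ft [151.81  56.25   0.6   -0.22   9.35] 2.3855885636563743
all gf [153.76  52.04   0.31   0.43   3.75] 0.36612198583466105
```

play_rows(translation=[[-6e-05,-0.0037,0],[-6e-05,-0.0037,0],[-6e-05,-0.0037,0],[-6e-05,-0.0037,0],[-6e-05,-0.0037,0],[-6e-05,-0.0037,0],[-6e-05,-0.0037,0],[-6e-05,-0.0037,0],[-6e-05,-0.0037,0],[-6e-05,-0.0037,0],[-6e-05,-0.0037,0],[-6e-05,-0.0037,0],[-6e-05,-0.0037,0],[-6e-05,-0.0037,0],[-6e-05,-0.0037,0],[-6e-05,-0.0037,0],[-6e-05,-0.0037,0],[-6e-05,-0.0037,0],[-6e-05,-0.0037,0],[-6e-05,-0.0037,0]], dr=[[0,0,-0.0349],[0,0,-0.0349],[0,0,-0.0349],[0,0,-0.0349],[0,0,-0.0349],[0,0,-0.0349],[0,0,-0.0349],[0,0,-0.0349],[0,0,-0.0349],[0,0,-0.0349],[0,0,-0.0349],[0,0,-0.0349],[0,0,-0.0349],[0,0,-0.0349],[0,0,-0.0349],[0,0,-0.0349],[0,0,-0.0349],[0,0,-0.0349],[0,0,-0.0349],[0,0,-0.0349]], jaw=[0.6,0.6,0.6,0.6,0.6,0.6,0.6,0.6,0.6,0.6,0.6,0.6,0.6,0.6,0.6,0.6,0.6,0.6,0.6,0.6])

```text
t: 22.42
ee_pos: [0.4823, 0.0841, 0.0781]
ee_rot: [[-0.772, 0.635, 0.003], [0.635, 0.772, 0.003], [-0.0, 0.004, -1.0]]
force: [0.8, 4.0, -1.6]
width: 0.0171
gripper_force: 2.2
```

play_rows(translation=[[-4e-05,-0.00275,0],[-4e-05,-0.00275,0],[-4e-05,-0.00275,0],[-4e-05,-0.00275,0],[-4e-05,-0.00275,0],[-4e-05,-0.00275,0],[-4e-05,-0.00275,0],[-4e-05,-0.00275,0],[-4e-05,-0.00275,0],[-4e-05,-0.00275,0],[0,0,0],[0,0,0],[0,0,0]], dr=[[0,0,-0.0262],[0,0,-0.0262],[0,0,-0.0262],[0,0,-0.0262],[0,0,-0.0262],[0,0,-0.0262],[0,0,-0.0262],[0,0,-0.0262],[0,0,-0.0262],[0,0,-0.0262],[0,0,0],[0,0,0],[0,0,0]], jaw=[0.6,0.6,0.6,0.6,0.6,0.6,0.6,0.6,0.6,0.6,0.6,0.6,0.6])

```text
t: 23.5
ee_pos: [0.4669, 0.0585, 0.0778]
ee_rot: [[-0.909, 0.416, 0.001], [0.416, 0.909, 0.0], [-0.001, 0.001, -1.0]]
force: [-0.8, 2.4, 0.5]
width: 0.0173
gripper_force: 0.9
```

```bash
python3 st.py
```

```text
t23.50 r0.1050 ang154.89 yaw-90 155.40 z0.0778 Ft-1.85 Fr1.70 Fz0.54 q7 47.8
```

play_rows(translation=[[0,0,0],[0,0,0],[0,0,0],[0,0,0],[0,0,0],[0,0,0],[0,0,0],[0,0,0],[0,0,0],[0,0,0],[0,0,0],[0,0,0],[0,0,0],[0,0,-0.01],[0,0,-0.03],[0,0,-0.04],[0,0,-0.04],[0,0,0],[0,0,0]], dr=[[0,0,0],[0,0,0],[0,0,0],[0,0,0],[0,0,0],[0,0,0],[0,0,0],[0,0,0],[0,0,0],[0,0,0],[0,0,0],[0,0,0],[0,0,0],[0,0,0],[0,0,0],[0,0,0],[0,0,0],[0,0,0],[0,0,0]], jaw=[0.6,0.6,0.6,0.6,0.6,0.6,0.6,0.6,0.6,0.6,0.6,0.6,0.6,0.6,0.6,0.6,0.6,0.6,0.6])

```text
t: 25.08
ee_pos: [0.467, 0.0575, 0.1999]
ee_rot: [[-0.909, 0.416, 0.003], [0.416, 0.909, -0.0], [-0.003, 0.001, -1.0]]
force: [-0.2, 0.2, -0.9]
width: 0.0171
gripper_force: 0.0
```

play_rows(translation=[[-0.036,-0.006,0],[-0.036,-0.006,0],[-0.036,-0.006,0],[-0.036,-0.006,0],[-0.037,-0.007,0],[0,0,0],[0,0,0],[0,0,0],[0,0,0],[0,0,0],[0,0,0],[0,0,0]], dr=[[0,0,0],[0,0,0],[0,0,0],[0,0,0],[0,0,0],[0,0,0.0938],[0,0,0.0938],[0,0,0.0938],[0,0,0.0938],[0,0,0],[0,0,0],[0,0,0]], jaw=[-0.15,-0.15,-0.15,-0.15,-0.15,-0.15,-0.15,-0.15,-0.15,-0.15,-0.15,-0.15])

```text
t: 26.08
ee_pos: [0.6172, -0.0454, 0.1967]
ee_rot: [[-0.696, 0.718, -0.002], [0.718, 0.696, -0.0], [0.001, -0.002, -1.0]]
force: [0.0, 0.1, 0.5]
width: 0.0489
gripper_force: 0.0
```

```bash
python3 st.py; python3 - <<'E'
from h import *
s=readout.read_state();c=viewer.get_calibration("wrist"); im=viewer.capture("wrist");np.save("w4.npy",im);np.save("w4c.npy",c,allow_pickle=True)
cv2.imwrite("pics/w4.png",cv2.resize(im[:,:,::-1],(800,600),interpolation=cv2.INTER_CUBIC))
R=s['ee_rot'];t=np.array([.6189,-.0451,.2]);print(s['ee_pos'],R.T@(t-s['ee_pos']),np.degrees(np.arctan2(R[1,0],R[0,0])),s['width'])
E
```

```text
t26.08 r0.0811 ang312.88 yaw-90 134.11 z0.1967 Ft0.12 Fr-0.08 Fz0.51 q7 44.6
[ 0.61718567 -0.04542884  0.19671521] [-0.00095271  0.00145358 -0.00328882] 134.11031794861134 0.04891550977619685
```

View pics/w4.png

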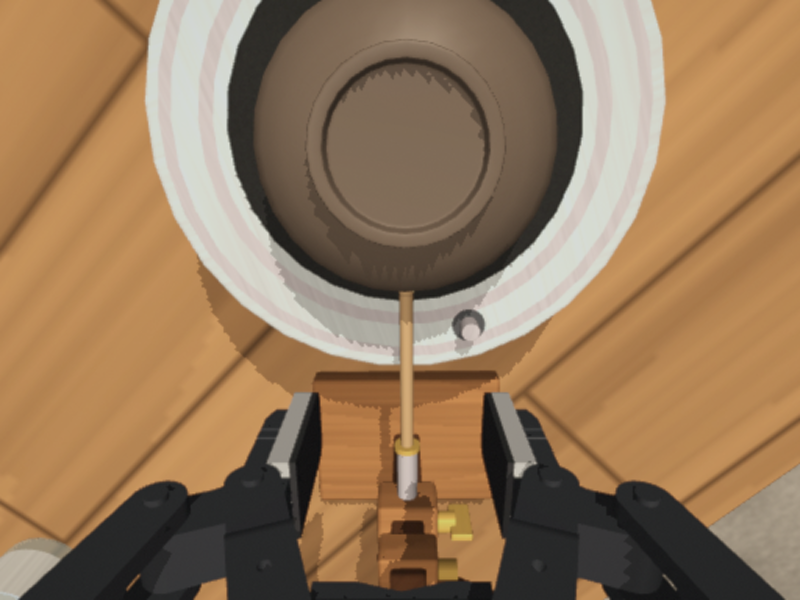

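The wrist view shows the pointer rod running at column ~407 between the open fingers (inner edges at 320 and 483), with its tip at (405,293) against the bowl. Pin B is at (470,328). I'll refine the centring on the rod.

```bash
python3 - <<'E'
from h import *
s=readout.read_state();c=np.load("w4c.npy",allow_pickle=True).item();R=s['ee_rot'];p=s['ee_pos']
for n,px,z in(("tip",(405,293),.092),("rod",(407,435),.092),("pinB",(470,330),.086),("foot",(405,146),.139),("bowlL",(254,132),.1),("bowlR",(557,132),.1),("padL",(228,105),.077),("padR",(583,105),.077),("whL",(146,100),.074),("whR",(665,100),.074)):
    w=ray(c,np.array(px)*.64,z);print(n,w,(R.T@(w-p)).round(4),np.hypot(*(w[:2]-[.562,.014])))
w=np.array([.562,.014,.0]);print("axis",(R.T@(w-p)).round(4))
E
```

```text
tip [ 0.61493693 -0.039912    0.092     ] [0.0056 0.0021 0.105 ] 0.07555674885610611
rod [ 0.67262608 -0.0975904   0.092     ] [-0.076   0.0034  0.1049] 0.1571322565431694
pinB [ 0.65470559 -0.03218049  0.086     ] [-0.0166  0.0361  0.1109] 0.10357105967796353
foot [0.5648279  0.01120789 0.139     ] [0.0772 0.0016 0.0581] 0.003974021888544637
bowlL [ 0.5147745  -0.03119061  0.1       ] [ 0.0815 -0.0638  0.0971] 0.06536389867880855
bowlR [0.60931362 0.06039173 0.1       ] [0.0815 0.0678 0.097 ] 0.06626289000477038
padL [ 0.49420075 -0.03479604  0.077     ] [ 0.0932 -0.0811  0.1202] 0.08353317635906557
padR [0.61370456 0.08094479 0.077     ] [0.0932 0.0853 0.12  ] 0.08458703449494252
whL [ 0.46420488 -0.0606329   0.074     ] [ 0.0955 -0.1206  0.1232] 0.12302013971054875
whR [0.64040261 0.11000985 0.074     ] [0.0955 0.1247 0.1229] 0.12395506910609555
axis [0.081  0.0017 0.1971]
```

play_rows(translation=[[0,0.002,0.02],[0,0,0.03],[0,0,0.03],[0,0,0.02],[0,0,0.009],[0,0,0],[0,0,0],[0,0,0],[0,0,0]], dr=[[0,0,0],[0,0,0],[0,0,0],[0,0,0],[0,0,0],[0,0,0],[0,0,0],[0,0,0],[0,0,0]], jaw=[-0.15,-0.15,-0.15,-0.15,-0.15,-0.15,-0.15,-0.15,-0.15])

```text
t: 26.88
ee_pos: [0.6209, -0.0439, 0.0904]
ee_rot: [[-0.694, 0.72, 0.003], [0.72, 0.694, -0.0], [-0.002, 0.002, -1.0]]
force: [0.4, 0.2, 0.7]
width: 0.0488
gripper_force: 0.0
```

```bash
python3 st.py; python3 - <<'E'
from h import *
s=readout.read_state();c=viewer.get_calibration("wrist"); im=viewer.capture("wrist");np.save("w5.npy",im);np.save("w5c.npy",c,allow_pickle=True)
cv2.imwrite("pics/w5.png",cv2.resize(im[:,:,::-1],(800,600),interpolation=cv2.INTER_CUBIC))
R=s['ee_rot'];print(s['ee_pos'],R.T@(np.array([.562,.014,.088])-s['ee_pos']))
E
```

```text
t26.88 r0.0825 ang315.48 yaw-90 133.97 z0.0904 Ft0.44 Fr0.18 Fz0.72 q7 44.3
[ 0.62085844 -0.04387471  0.09035899] [ 0.08252178 -0.00217954  0.00218355]
```

View pics/w5.png

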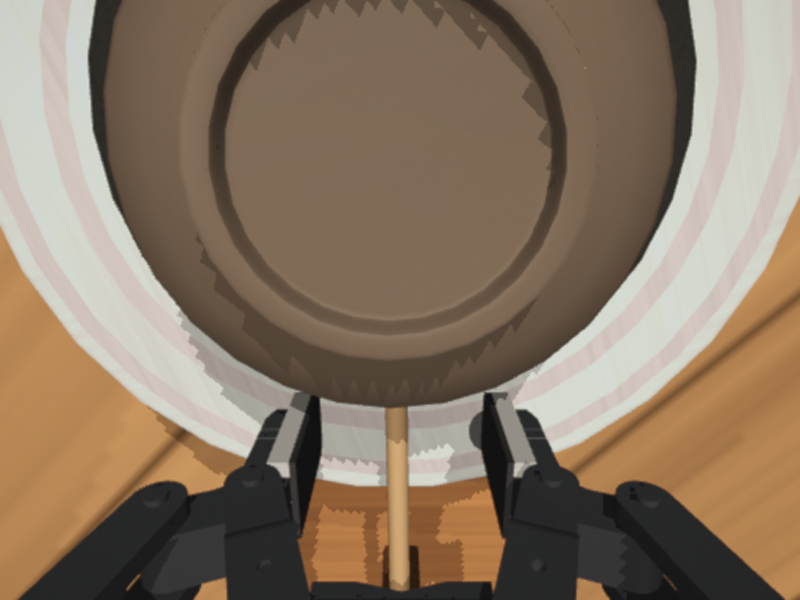

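The fingers sit either side of the rod at column 397, with plenty of room. The bowl centre is at column ~391, so I need about −1.8 mm in tool y. I'll correct that, go slightly lower and close the gap.

play_rows(translation=[[0.001,-0.0018,0.005],[0.001,0,0],[0.001,0,0],[0.001,0,0],[0,0,0],[0,0,0],[0,0,0]], dr=[[0,0,0],[0,0,0],[0,0,0],[0,0,0],[0,0,0],[0,0,0],[0,0,0]], jaw=[-0.15,-0.15,-0.15,-0.15,-0.15,-0.15,-0.15])

```text
t: 27.52
ee_pos: [0.6156, -0.0421, 0.0837]
ee_rot: [[-0.694, 0.72, 0.0], [0.72, 0.694, -0.0], [-0.0, 0.0, -1.0]]
force: [-0.2, 0.1, 0.2]
width: 0.0491
gripper_force: 0.0
```

```bash
python3 st.py; python3 - <<'E'
from h import *
s=readout.read_state();R=s['ee_rot'];print(s['ee_pos'],R.T@(np.array([.562,.014,.088])-s['ee_pos']),R.T@s['force'])
E
```

```text
t27.52 r0.0776 ang313.67 yaw-90 133.97 z0.0837 Ft-0.05 Fr-0.18 Fz0.24 q7 44.1
[ 0.6155876  -0.04213517  0.08367639] [ 0.07760506  0.00040431 -0.00433288] [ 0.18421531 -0.04572641 -0.23687952]
```

play_rows(translation=[[0.0005,0,0],[0.0005,0,0],[0,0,0]], dr=[[0,0,0],[0,0,0],[0,0,0]], jaw=[-0.15,-0.15,-0.15])

```text
t: 27.77
ee_pos: [0.6148, -0.0414, 0.0836]
ee_rot: [[-0.694, 0.72, -0.0], [0.72, 0.694, 0.0], [0.0, 0.0, -1.0]]
force: [1.4, 0.3, 0.7]
width: 0.0491
gripper_force: 0.0
```

play_rows(translation=[[0.0005,0,0],[0.0005,0,0],[0,0,0]], dr=[[0,0,0],[0,0,0],[0,0,0]], jaw=[-0.15,-0.15,-0.15])

```text
t: 28.02
ee_pos: [0.6146, -0.0412, 0.0838]
ee_rot: [[-0.694, 0.72, 0.001], [0.72, 0.694, -0.001], [-0.001, 0.0, -1.0]]
force: [1.8, -1.3, -0.9]
width: 0.049
gripper_force: 1.0
```

play_rows(translation=[[0.0005,0,0],[0.0005,0,0],[0,0,0]], dr=[[0,0,0],[0,0,0],[0,0,0]], jaw=[-0.15,-0.15,-0.15])

```text
t: 28.27
ee_pos: [0.6144, -0.0411, 0.0839]
ee_rot: [[-0.694, 0.72, 0.002], [0.72, 0.694, -0.001], [-0.003, 0.001, -1.0]]
force: [4.3, -3.6, -2.8]
width: 0.0492
gripper_force: 2.5
```

```bash
python3 st.py; python3 - <<'E'
from h import *
s=readout.read_state();R=s['ee_rot'];print(s['ee_pos'],R.T@(np.array([.562,.014,.088])-s['ee_pos']),R.T@s['force'])
E
```

```text
t28.27 r0.0761 ang313.57 yaw-90 133.92 z0.0839 Ft0.57 Fr5.57 Fz-2.77 q7 43.9
[ 0.61444178 -0.04111806  0.08388706] [ 0.0760679   0.00046513 -0.00430297] [-5.56520848  0.53606423  2.78722899]
```

play_rows(translation=[[0.0005,0,0],[0.0005,0,0],[0,0,0]], dr=[[0,0,0],[0,0,0],[0,0,0]], jaw=[-0.15,-0.15,-0.15])

```text
t: 28.52
ee_pos: [0.6142, -0.0409, 0.0839]
ee_rot: [[-0.693, 0.72, 0.003], [0.72, 0.693, -0.002], [-0.003, 0.001, -1.0]]
force: [5.9, -3.9, -4.8]
width: 0.049
gripper_force: 3.1
```

play_rows(translation=[[0.0005,0,0],[0.0005,0,0],[0,0,0]], dr=[[0,0,0],[0,0,0],[0,0,0]], jaw=[-0.15,-0.15,-0.15])

```text
t: 28.77
ee_pos: [0.6138, -0.0404, 0.084]
ee_rot: [[-0.693, 0.721, 0.004], [0.721, 0.693, -0.002], [-0.004, 0.001, -1.0]]
force: [6.2, -5.4, -4.9]
width: 0.0491
gripper_force: 3.6
```

play_rows(translation=[[0.0005,0,0],[0.0005,0,0],[0,0,0]], dr=[[0,0,0],[0,0,0],[0,0,0]], jaw=[-0.15,-0.15,-0.15])

```text
t: 29.02
ee_pos: [0.6135, -0.0401, 0.084]
ee_rot: [[-0.693, 0.721, 0.005], [0.721, 0.693, -0.002], [-0.005, 0.002, -1.0]]
force: [6.7, -6.5, -5.0]
width: 0.0493
gripper_force: 4.1
```

```bash
python3 st.py; python3 - <<'E'
from h import *
s=readout.read_state();R=s['ee_rot'];print(s['ee_pos'],R.T@(np.array([.562,.014,.088])-s['ee_pos']),R.T@s['force'])
E
```

```text
t29.02 r0.0747 ang313.57 yaw-90 133.88 z0.0840 Ft0.37 Fr9.27 Fz-4.96 q7 43.7
[ 0.61345726 -0.04009742  0.08404042] [ 0.07464002  0.00041402 -0.00433068] [-9.25119129  0.31587195  5.00305608]
```

play_rows(translation=[[0.0005,0,0],[0.0005,0,0],[0,0,0]], dr=[[0,0,0],[0,0,0],[0,0,0]], jaw=[-0.15,-0.15,-0.15])

```text
t: 29.27
ee_pos: [0.6131, -0.0397, 0.0841]
ee_rot: [[-0.693, 0.721, 0.005], [0.721, 0.693, -0.003], [-0.006, 0.002, -1.0]]
force: [7.9, -6.9, -6.6]
width: 0.049
gripper_force: 4.6
```

play_rows(translation=[[0.0005,0,0],[0.0005,0,0],[0,0,0]], dr=[[0,0,0],[0,0,0],[0,0,0]], jaw=[-0.15,-0.15,-0.15])

```text
t: 29.52
ee_pos: [0.6129, -0.0396, 0.0842]
ee_rot: [[-0.693, 0.721, 0.006], [0.721, 0.693, -0.003], [-0.007, 0.002, -1.0]]
force: [10.0, -7.9, -7.2]
width: 0.0493
gripper_force: 5.3
```

play_rows(translation=[[0.0005,0,0],[0.0005,0,0],[0,0,0]], dr=[[0,0,0],[0,0,0],[0,0,0]], jaw=[-0.15,-0.15,-0.15])

```text
t: 29.77
ee_pos: [0.6126, -0.0393, 0.0843]
ee_rot: [[-0.693, 0.721, 0.007], [0.721, 0.693, -0.004], [-0.008, 0.003, -1.0]]
force: [11.6, -7.8, -7.3]
width: 0.0492
gripper_force: 6.0
```

```bash
python3 st.py; python3 - <<'E'
from h import *
s=readout.read_state();R=s['ee_rot'];print(s['ee_pos'],R.T@(np.array([.562,.014,.088])-s['ee_pos']),R.T@s['force'])
E
```

```text
t29.77 r0.0735 ang313.52 yaw-90 133.83 z0.0843 Ft3.04 Fr13.71 Fz-7.29 q7 43.5
[ 0.61264463 -0.03932228  0.08425341] [ 0.07350714  0.00040568 -0.00432633] [-13.67014437   2.94721656   7.40866391]
```

play_rows(translation=[[0.0005,0,0],[0.0005,0,0],[0,0,0]], dr=[[0,0,0],[0,0,0],[0,0,0]], jaw=[-0.15,-0.15,-0.15])

```text
t: 30.02
ee_pos: [0.612, -0.0388, 0.0843]
ee_rot: [[-0.692, 0.721, 0.008], [0.721, 0.692, -0.004], [-0.008, 0.003, -1.0]]
force: [10.5, -9.5, -8.6]
width: 0.0493
gripper_force: 6.2
```

```bash
cat > p.py <<'E'
from h import *
s=readout.read_state();R=s['ee_rot'];print(s['t'],R.T@(np.array([.562,.014,.088])-s['ee_pos']),R.T@s['force'])
E
python3 p.py
```

```text
30.0167 [ 0.07268325  0.00043776 -0.00433984] [-14.06338501   0.9769293    8.75671457]
```

play_rows(translation=[[0.0004,0,0],[0.0004,0,0],[0.0004,0,0],[0,0,0],[0,0,0]], dr=[[0,0,0],[0,0,0],[0,0,0],[0,0,0],[0,0,0]], jaw=[-0.15,-0.15,-0.15,-0.15,-0.15])

```text
t: 30.43
ee_pos: [0.6112, -0.038, 0.0843]
ee_rot: [[-0.692, 0.722, 0.008], [0.722, 0.692, -0.004], [-0.008, 0.003, -1.0]]
force: [10.4, -7.8, -8.3]
width: 0.0492
gripper_force: 6.5
```

```bash
python3 p.py
```

```text
30.4333 [ 0.07154662  0.00047031 -0.00431055] [-12.7701385    2.02757559   8.39349871]
```

play_rows(translation=[[-0.002,0,0],[-0.003,0,0],[-0.003,0,0],[-0.004,0,0],[0,0,0],[0,0,-0.02],[0,0,-0.03],[0,0,-0.04],[0,0,-0.04],[0,0,-0.04],[0,0,-0.04],[0,0,-0.04],[0.02,0,0],[0.02,0,0],[0.02,0,0],[0,0,0],[0,0,0],[0,0,0],[0,0,0]], dr=[[0,0,0],[0,0,0],[0,0,0],[0,0,0],[0,0,0],[0,0,0],[0,0,0],[0,0,0],[0,0,0],[0,0,0],[0,0,0],[0,0,0],[0,0,0],[0,0,0],[0,0,0],[0,0,0],[0,0,0],[0,0,0],[0,0,0]], jaw=[-0.15,-0.15,-0.15,-0.15,-0.15,-0.15,-0.15,-0.15,-0.15,-0.15,-0.15,-0.15,-0.15,-0.15,-0.15,-0.15,-0.15,-0.15,-0.15])

```text
t: 32.02
ee_pos: [0.5747, -0.0004, 0.3335]
ee_rot: [[-0.693, 0.721, -0.0], [0.721, 0.693, -0.0], [-0.0, -0.0, -1.0]]
force: [-0.1, 0.2, 0.5]
width: 0.0489
gripper_force: 0.0
```

```bash
python3 p.py; python3 - <<'E'
from meas import *
c=viewer.get_calibration("wrist"); im=viewer.capture("wrist");np.save("w6.npy",im);np.save("w6c.npy",c,allow_pickle=True)
cv2.imwrite("pics/w6.png",cv2.resize(im[:,:,::-1],(800,600),interpolation=cv2.INTER_CUBIC))
o,scan=meas(im,c,np.array([.562,.014]));print(o);print(scan(o["pad"][0],.139,.03,.045,1),scan(o["pad"][0],.139,.03,.045,-1))
E
```

```text
32.0167 [0.019277   0.00094862 0.24548225] [ 0.19677508  0.04263691 -0.53701977]
{'wheel': (array([0.56157657, 0.01414759]), np.float64(0.1232388250358114), 149), 'pad': (array([0.56171951, 0.0141261 ]), np.float64(0.08410784202762349), 178)}
(array([0.56241255, 0.01347276]), np.float64(0.03124876299965865), 177) (array([0.56259615, 0.01329078]), np.float64(0.03601432630749957), 176)
```

View pics/w6.png

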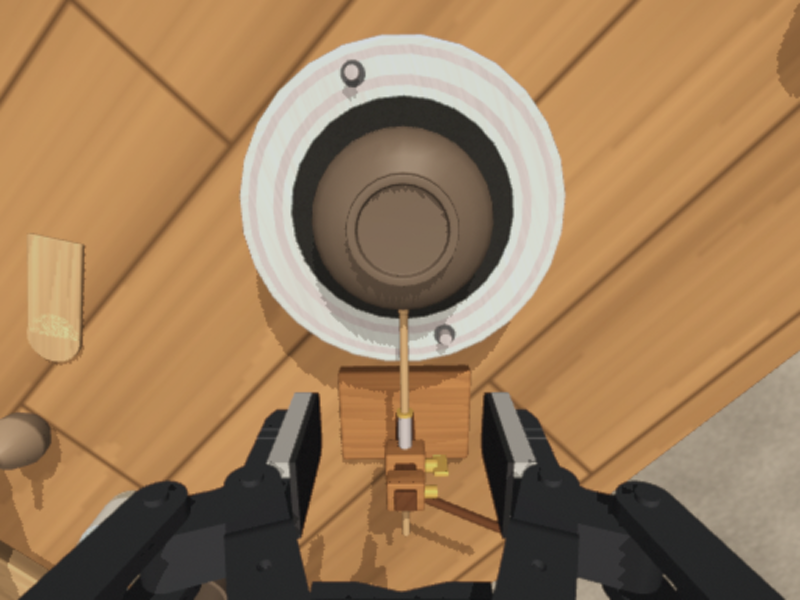

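The view shows the bowl now nearly concentric: foot centre at (402,229), pad centre at (402,207), with tilt parallax accounted for in the fit. The gauge is undisturbed and there is now a gap at the pointer tip (403,312). I'll cross-check against the pictures taken before the push.

```bash
python3 - <<'E'
from meas import *
u=np.array([.6934,-.7206])
for n in("w1","w4","w6"):
    im=np.load(n+".npy");c=np.load(n+"c.npy",allow_pickle=True).item()
    o,scan=meas(im,c,np.array([.562,.014]));p=o["pad"][0]
    print(n,p.round(4),o["pad"][1:],o["wheel"][0].round(4),o["wheel"][2])
    for s in(1,-1):
        f=scan(o["wheel"][0],.139,.029,.045,s);d=f[0]-p;print("   ",f[1].round(4),f[2],d.round(4),"along u",d@u)
E
```

```text
w1 [0.5621 0.0141] (np.float64(0.08419133573333079), 178) [0.5619 0.0142] 171
    0.0346 117 [-0.001   0.0006] along u -0.0011278015371701004
    0.0321 120 [-0.0007 -0.0006] along u -6.691871648338541e-05
w4 [0.5619 0.0142] (np.float64(0.08416485698264214), 129) [0.5617 0.0142] 94
    0.0333 118 [ 0.0015 -0.0013] along u 0.0019628453161699287
    0.036 114 [ 0.0039 -0.004 ] along u 0.005550494271162647
w6 [0.5617 0.0141] (np.float64(0.08410784202762349), 178) [0.5616 0.0141] 149
    0.0313 176 [ 0.0006 -0.0006] along u 0.0008665469581816538
    0.0361 128 [ 0.0009 -0.0008] along u 0.0011957991568255174
```

play_rows(translation=[[-0.02,0,0],[-0.02,0,0],[-0.02,0.0005,0],[0,0,0.04],[0,0,0.04],[0,0,0.04],[0,0,0.04],[0,0,0.04],[0,0,0.03],[0,0,0.02],[0,0,0],[0,0,0],[0,0,0],[0,0,0]], dr=[[0,0,0],[0,0,0],[0,0,0],[0,0,0],[0,0,0],[0,0,0],[0,0,0],[0,0,0],[0,0,0],[0,0,0],[0,0,0],[0,0,0],[0,0,0],[0,0,0]], jaw=[-0.15,-0.15,-0.15,-0.15,-0.15,-0.15,-0.15,-0.15,-0.15,-0.15,-0.15,-0.15,-0.15,-0.15])

```text
t: 33.23
ee_pos: [0.6181, -0.0427, 0.0857]
ee_rot: [[-0.694, 0.72, 0.004], [0.72, 0.694, -0.0], [-0.003, 0.002, -1.0]]
force: [0.5, -0.1, 0.6]
width: 0.0492
gripper_force: 0.0
```

```bash
python3 p.py
```

```text
33.2333 [ 0.07974088 -0.00103979 -0.00254259] [-0.41415576  0.32059862 -0.56108894]
```

play_rows(translation=[[0,-0.0015,0.0015],[0.0015,0,0],[0.0015,0,0],[0.001,0,0],[0.001,0,0],[0.0005,0,0],[0,0,0],[0,0,0]], dr=[[0,0,0],[0,0,0],[0,0,0],[0,0,0],[0,0,0],[0,0,0],[0,0,0],[0,0,0]], jaw=[-0.15,-0.15,-0.15,-0.15,-0.15,-0.15,-0.15,-0.15])

```text
t: 33.9
ee_pos: [0.6115, -0.0394, 0.0821]
ee_rot: [[-0.694, 0.72, -0.0], [0.72, 0.694, 0.0], [0.0, 0.0, -1.0]]
force: [-0.6, 0.4, -0.1]
width: 0.0493
gripper_force: 0.0
```

```bash
python3 p.py
```

```text
33.9 [ 0.07281625  0.00142522 -0.00586251] [ 0.67458302 -0.15937598  0.05733394]
```

play_rows(translation=[[0.0005,0.001,-0.0015],[0.0005,0,0],[0,0,0],[0,0,0]], dr=[[0,0,0],[0,0,0],[0,0,0],[0,0,0]], jaw=[-0.15,-0.15,-0.15,-0.15])

```text
t: 34.23
ee_pos: [0.6119, -0.0381, 0.0838]
ee_rot: [[-0.694, 0.72, 0.001], [0.72, 0.694, -0.0], [-0.001, 0.0, -1.0]]
force: [0.5, 0.6, 0.9]
width: 0.049
gripper_force: 0.3
```

play_rows(translation=[[0.0005,0,0],[0.0005,0,0],[0,0,0]], dr=[[0,0,0],[0,0,0],[0,0,0]], jaw=[-0.15,-0.15,-0.15])

```text
t: 34.48
ee_pos: [0.6117, -0.038, 0.084]
ee_rot: [[-0.694, 0.72, 0.002], [0.72, 0.694, -0.001], [-0.002, 0.001, -1.0]]
force: [3.0, -2.1, -0.1]
width: 0.0488
gripper_force: 1.8
```

play_rows(translation=[[0.0005,0,0],[0.0005,0,0],[0,0,0]], dr=[[0,0,0],[0,0,0],[0,0,0]], jaw=[-0.15,-0.15,-0.15])

```text
t: 34.73
ee_pos: [0.6116, -0.038, 0.0841]
ee_rot: [[-0.694, 0.72, 0.003], [0.72, 0.694, -0.001], [-0.003, 0.001, -1.0]]
force: [5.8, -3.9, -2.5]
width: 0.0489
gripper_force: 3.0
```

```bash
python3 p.py
```

```text
34.7333 [ 0.07182148  0.00031772 -0.0041665 ] [-6.82981397  1.46325614  2.52064894]
```

play_rows(translation=[[0.0005,0,0],[0.0005,0,0],[0.0005,0,0],[0.0005,0,0],[0,0,0],[0,0,0]], dr=[[0,0,0],[0,0,0],[0,0,0],[0,0,0],[0,0,0],[0,0,0]], jaw=[-0.15,-0.15,-0.15,-0.15,-0.15,-0.15])

```text
t: 35.23
ee_pos: [0.6114, -0.0379, 0.0842]
ee_rot: [[-0.693, 0.721, 0.006], [0.721, 0.693, -0.003], [-0.006, 0.002, -1.0]]
force: [7.9, -6.6, -3.9]
width: 0.0489
gripper_force: 4.9
```

```bash
python3 p.py
```

```text
35.2333 [ 0.07165806  0.0003755  -0.00419726] [-10.20733755   1.1039982    3.95021824]
```

play_rows(translation=[[0.0005,0,0],[0.0005,0,0],[0.0005,0,0],[0,0,0],[0,0,0]], dr=[[0,0,0],[0,0,0],[0,0,0],[0,0,0],[0,0,0]], jaw=[-0.15,-0.15,-0.15,-0.15,-0.15])

```text
t: 35.65
ee_pos: [0.6112, -0.0378, 0.0844]
ee_rot: [[-0.692, 0.721, 0.007], [0.721, 0.692, -0.004], [-0.008, 0.003, -1.0]]
force: [10.6, -8.2, -5.7]
width: 0.0492
gripper_force: 6.1
```

```bash
python3 p.py
```

```text
35.65 [ 0.07137968  0.00040399 -0.00417442] [-13.2295144    1.95441896   5.78745819]
```

play_rows(translation=[[0.0004,0,0],[0.0003,0,0],[0,0,0],[0,0,0]], dr=[[0,0,0],[0,0,0],[0,0,0],[0,0,0]], jaw=[-0.15,-0.15,-0.15,-0.15])

```text
t: 35.98
ee_pos: [0.6108, -0.0374, 0.0844]
ee_rot: [[-0.692, 0.722, 0.008], [0.722, 0.692, -0.004], [-0.008, 0.003, -1.0]]
force: [11.2, -8.9, -6.1]
width: 0.0494
gripper_force: 6.3
```

```bash
python3 p.py
```

```text
35.9833 [ 0.07081446  0.00042666 -0.00419796] [-14.08277831   1.89542037   6.21070711]
```

70.8 mm is reached. I back off, lift and look.

play_rows(translation=[[-0.002,0,0],[-0.003,0,0],[-0.003,0,0],[-0.004,0,0],[0,0,0],[0,0,-0.02],[0,0,-0.03],[0,0,-0.04],[0,0,-0.04],[0,0,-0.04],[0,0,-0.04],[0,0,-0.04],[0.02,0,0],[0.02,0,0],[0.02,0,0],[0,0,0],[0,0,0],[0,0,0],[0,0,0]], dr=[[0,0,0],[0,0,0],[0,0,0],[0,0,0],[0,0,0],[0,0,0],[0,0,0],[0,0,0],[0,0,0],[0,0,0],[0,0,0],[0,0,0],[0,0,0],[0,0,0],[0,0,0],[0,0,0],[0,0,0],[0,0,0],[0,0,0]], jaw=[-0.15,-0.15,-0.15,-0.15,-0.15,-0.15,-0.15,-0.15,-0.15,-0.15,-0.15,-0.15,-0.15,-0.15,-0.15,-0.15,-0.15,-0.15,-0.15])

```text
t: 37.57
ee_pos: [0.5742, 0.0, 0.3334]
ee_rot: [[-0.693, 0.721, -0.0], [0.721, 0.693, -0.001], [-0.0, -0.001, -1.0]]
force: [0.1, 0.5, -0.6]
width: 0.0492
gripper_force: 0.0
```

```bash
python3 - <<'E'
from meas import *
u=np.array([.6934,-.7206]);n="w7"
c=viewer.get_calibration("wrist"); im=viewer.capture("wrist");np.save("w7.npy",im);np.save("w7c.npy",c,allow_pickle=True)
cv2.imwrite("pics/w7.png",cv2.resize(im[:,:,::-1],(800,600),interpolation=cv2.INTER_CUBIC))
o,scan=meas(im,c,np.array([.562,.014]));p=o["pad"][0]
print(n,p.round(4),o["wheel"][0].round(4),o["wheel"][2])
for s in(1,-1):
    f=scan(o["wheel"][0],.139,.029,.045,s);d=f[0]-p;print("   ",f[1].round(4),f[2],d.round(4),"along u",d@u)
E
```

```text
w7 [0.5617 0.0142] [0.5615 0.0142] 148
    0.0313 180 [ 0.0002 -0.0002] along u 0.00023820954189242906
    0.036 94 [ 0.0004 -0.0004] along u 0.0005623548507594812
```

View pics/w7.png

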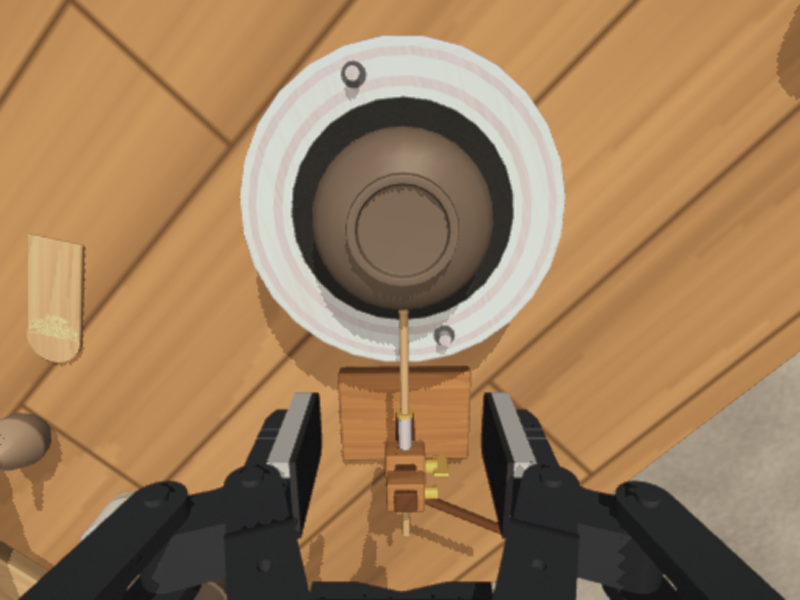

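The bowl is within about 0.5 mm of centre and clear of the pointer. Nothing else has moved and the arm is free.

```bash
python3 -c "
from bench import r
print(r.sign_off())"
```

```text
the job is handed in; nothing more can be done
None
```

The job is handed in at about 38 s: I found the high side by feel, let it stand at the pointer for over a second, then pushed the bowl across. It now measures within about 0.5 mm of centre and looks clear of the pointer in the pictures; I did not turn the wheel again to feel for drag.

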